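Primed vent covers onto the drying board

ROBOT

A 7-joint arm with a two-finger parallel gripper is mounted at the origin on the work surface. World frame = base frame: x ahead of the robot, y to its left, z up, the work surface at z = 0. Lengths are in m, angles in rad, forces in N, time in s.
With the tool pointing down it reaches from about 0.425 to 0.925 m from the base axis. Payload 6.8 kg.
Tool frame: the origin (TCP) lies between the finger pads; the fingertips stand r.tcp_to_tips ahead of it and the grasp point (between the pads) is the TCP (r.tcp_to_tips is the distance from the TCP to the fingertips, in m); z points along the fingers, y is the line along which they close (so a half turn about z gives the same grasp; the last joint's range is limited). The gripper opens to 85 mm and grips with 20 to 120 N. Pads are 22 mm wide; open, the fingers measure 114 mm over their backs; the gripper's body (76 mm by 85 mm) begins 54 mm behind the grasp point. The pads swing forward as they close: fully open they stand 13 mm farther back than shut.
Start: joints at [-1.438, 0.477, 0.022, 1.555, -0.011, 1.109, -0.083], TCP at [0.161, 0.656, 0.25] pointing down, gripper open.
Joint ranges: [-2.96, 2.96], [-0.34, 2.1], [-1.41, 1.46], [0.24, 2.44], [-1.37, 4.51], [0.17, 1.92], [-2.96, 2.96]. Speed limits (rad/s): [2.39, 2.39, 3.14, 3.14, 3.14, 3.14, 3.14].

INTERFACE

Orientations are given as a rotation vector (axis times angle).
In Python, from bench import r gives the robot as it stands.
- The arm moves only by the tool servo_tool, never from a script. Its argument "commands" is a list of rows, each a list of 2 entries, a list of its own where there are three numbers: the shift along the tool's x, y, z normalised to -1 to 1, where 1 is 250 mm, then the turn, a rotation vector about the tool's x, y, z normalised to -1 to 1, where 1 is 90 degrees. In form: [[[dx, dy, dz], [ax, ay, az]], ...]. A call has 1 to 20 rows; each row is the pose to reach, as a shift and turn from the pose commanded when the call began, along the tool's axes at that moment; what a row does not reach only later rows make up. A row lasts 1/10 s, in which the tool goes at most 50 mm and 8.59 degrees, less where a joint would pass 70% of its speed; a pose out of reach is approached as far as the arm can. A call with a number of a shift or a turn outside -1 to 1 is refused whole. A call with a gripper value outside its range is refused whole. "claw" is the closure, from 0 (fully open) to 1 (shut), set as the call begins (left out, the last holds). The fingers move at their own pace and stop on an object; "squeeze" is the grip in N (left out, the last holds). Time passes only in rows, so rows that repeat a pose let the fingers close. It gives the time, the measured TCP pose, the force, the opening and the grip force at its end, in the units of the state.
- r.get_obs(): the state, without advancing time (a new reading comes with each control period).
- r.grab_frame(name): name is "scene" or "side" or "wrist"; returns (picture, depth): 400x640x3 uint8, red, green, blue; 400x640 float32, m along the optical axis (not along the pixel's ray), 0 where there is no reading.
- r.camera_model(name): a dict with "fx", "fy", "cx", "cy" (pixels), "k1" (the pictures are not rectified: a ray, as slopes to the right and down, at radius r is drawn at 1 + k1 r^2 times it, then the intrinsics apply), "extrinsics" (4x4, takes a point from camera to world coordinates); the wrist camera has in their place "hand_eye" (4x4, takes a point from camera to tool coordinates, whose origin is the TCP and whose axes are the flange's). Camera axes: x right, y down, z forward; pixel columns grow to the right and rows downward; lengths in m; the calibration is good to about 2 mm. A picture is of the moment at which its call begins: read the wrist's pose just before it. camera_model takes no time and is no camera call.
- r.hand_in(): hands the job in; it is judged then, once.
Trained networks look in the newest picture that a camera, given by its name, has taken for a name from the list of things; names that differ only in an ending like _2 or _b are one class to them, and where a whole thing is asked for, a point or a joint stands for the part that bears it (a point fixed in the world has none). Each returns a list of dicts, best first, with "confidence" (0 to 1); they miss things now and then, are a little off and sometimes report something else, mostly with a low value. They report only what shows in the picture. A call takes as long as a camera call.
- r.boxes_of(camera, target): "uv" ([column, row] in pixels, amid what is visible of it).
- r.mark_of(camera, target): "uv" ([column, row] in pixels: a listed point, or the origin of a listed thing).
The state is a dict: "clock": time; "joints": joint angles; "qvel": joint speeds; "tau": joint torques, N m; "tcp_pos": TCP position; "orientation": TCP orientation; "contact_force": force on the tool from outside, world axes, zero at the start; "moment": the same for the moment, N m; "grip_width": finger opening in m; "gripper_force": force on a finger pad.
Only numpy, scipy, OpenCV 4.12 (cv2) and the standard library are available. Lean on these libraries where they do the work, as an engineer would, in place of code of your own. Each camera call takes 0.05 s, during which the arm holds its last target. There are 200 camera calls.

TASK

First clear the queen cage and the entrance-reducer pieces, as many as there are, off the drying board into the open steel parts tray. Then slide the spatula under each freshly primed vent cover on the counter in turn and carry it, kept level, to the drying board, until all of them sit flat and wholly on the board; the paint is wet, so the gripper and arm must never touch a cover. Finally lay the spatula flat on its rubber mat, lengthwise as it lay, and leave the jar, the tin and the pliers alone.

Things in the scene. Friction and masses are not known exactly. Their poses are not given: they have to be found in the camera images.
- board: Fixed pale pine drying board, 150 (its x) x 380 (its y) x 16 mm thick, on the counter; an end batten 12 wide, rising 12 mm above the board, along each short end leaves 356 mm between them. The long sides are open. Origin: centre of its underside; x points away from the robot.
- board_top (a point): Centre of the drying board's upper face, 16 mm above the counter, same axes as the board.
- tray: Fixed open steel parts tray, 140 (x) x 120 (y) x 50 mm high, walls and floor 4 mm. Origin: centre of its underside.
- tray_in (a point): Centre of the parts tray's inner floor, 4 mm above the counter.
- mat: Fixed black rubber mat, 240 (its x) x 80 (its y) x 2 mm, on which the spatula lies. Origin: centre of its underside.
- spatula: Spatula, 215 mm long, 140 g: steel blade (x 0 to 100 mm, 50 wide, 3 thick), a 30 mm wide neck rising from its back edge to a level wooden handle (x -25 to -115 mm, 22 wide, 35 to 61 mm above the blade's underside), and under the handle's end (x -106) a foot peg 12 across, down to blade level, so it stands level. Origin: middle of the blade's back edge, underside; x to the blade's tip.
- spatula_grip (a point): Point inside the spatula's handle to grip: x -65 mm, 48 mm above the blade's underside; the handle is 22 mm wide there.
- spatula_mid (a point): Middle of the spatula's length, x -7.5 mm, at the level of the blade's underside.
- cover0: Vent cover: flat grey-primed plate 94 x 94 x 5 mm with a round grille on top, on two plywood cleats under two of its edges (94 long, 8 wide, 16 high), leaving a tunnel 78 wide and 16 mm high, open at both ends, under the plate. 21 mm high, 70 g. Origin: centre, at the cleats' undersides; x along the tunnel, z up. Two or three are present, on the counter.
- cover1: Vent cover: flat grey-primed plate 94 x 94 x 5 mm with a round grille on top, on two plywood cleats under two of its edges (94 long, 8 wide, 16 high), leaving a tunnel 78 wide and 16 mm high, open at both ends, under the plate. 21 mm high, 70 g. Origin: centre, at the cleats' undersides; x along the tunnel, z up. Two or three are present, on the counter.
- cover2: Vent cover: flat grey-primed plate 94 x 94 x 5 mm with a round grille on top, on two plywood cleats under two of its edges (94 long, 8 wide, 16 high), leaving a tunnel 78 wide and 16 mm high, open at both ends, under the plate. 21 mm high, 70 g. Origin: centre, at the cleats' undersides; x along the tunnel, z up. Two or three are present, on the counter.
- cage: Yellow plastic queen cage, a flat block 72 (x) x 28 (y) x 18 mm, 30 g. Origin: centre of its underside. Two or three of cage, reducer0 and reducer1 are present, on the board.
- reducer0: Worn grey pine piece of an entrance reducer, a bar 85 (x) x 22 (y) x 20 mm high, 30 g. Origin: centre of its underside. Two or three of cage, reducer0 and reducer1 are present, on the board.
- reducer1: Worn grey pine piece of an entrance reducer, a bar 65 (x) x 22 (y) x 20 mm high, 30 g. Origin: centre of its underside. Two or three of cage, reducer0 and reducer1 are present, on the board.
- jar: Squat amber glass jar, 72 mm across, 85 mm high, a bystander beyond the board. Origin: centre of its underside.
- tin: Closed tin, 80 mm across, 100 mm high, a bystander beyond the covers. Origin: centre of its underside.
- pliers: Blue-handled pliers, about 150 mm long and 12 mm high, lying on the counter beyond the tray, a bystander. Origin: about the middle, underside.

How it is judged:
On the way, in this order (a step that is already met when the one before it is completed fails the run):
1. every queen cage and reducer piece present lies in the parts tray (x of cage in the frame of tray_in between -0.066 and 0.066 m and y of cage in the frame of tray_in between -0.056 and 0.056 m and z of cage in the frame of tray_in between -0.01 and 0.046 m and x of reducer0 in the frame of tray_in between -0.066 and 0.066 m and y of reducer0 in the frame of tray_in between -0.056 and 0.056 m and z of reducer0 in the frame of tray_in between -0.01 and 0.046 m and x of reducer1 in the frame of tray_in between -0.066 and 0.066 m and y of reducer1 in the frame of tray_in between -0.056 and 0.056 m and z of reducer1 in the frame of tray_in between -0.01 and 0.046 m), for 0.2 s.
2. every vent cover present sits flat on the drying board (x of cover0 in the frame of board_top between -0.036 and 0.036 m and y of cover0 in the frame of board_top between -0.145 and 0.145 m and z of cover0 in the frame of board_top between -0.004 and 0.005 m and angle between each of cover0, cover1, cover2's own z axis and vertical below 0.06 rad and linear speed of each of cover0, cover1, cover2 below 0.03 m/s and x of cover1 in the frame of board_top between -0.036 and 0.036 m and y of cover1 in the frame of board_top between -0.145 and 0.145 m and z of cover1 in the frame of board_top between -0.004 and 0.005 m and x of cover2 in the frame of board_top between -0.036 and 0.036 m and y of cover2 in the frame of board_top between -0.145 and 0.145 m and z of cover2 in the frame of board_top between -0.004 and 0.005 m), for 0.2 s.
At the end, for the whole second after the job is handed in: Each clutter piece is inside the tray, below its rim; each cover stands level (0.06 rad) on the board, its centre within 36 mm of the long centre line and 145 mm of the middle, at rest; the spatula lies level on the mat, middle within 40 mm, direction within 0.35 rad (all of step 1 and all of step 2 and horizontal distance between spatula_mid and mat below 0.04 m and angle between the x axis of spatula and the x axis of mat, either way round below 0.35 rad and height (world z) of spatula below 0.008 m and angle between spatula's own z axis and vertical below 0.08 rad and linear speed of spatula below 0.03 m/s); the robot touches nothing.
It fails at once if the gripper or arm touches a wet cover (contact force between any of the fingers, the arm and cover0 above 0.3 N or contact force between any of the fingers, the arm and cover1 above 0.3 N or contact force between any of the fingers, the arm and cover2 above 0.3 N).
It fails at once if a cover is tipped by more than 0.5 rad (angle between any of cover0, cover1, cover2's own z axis and vertical above 0.5 rad).
It fails at once if jar, tin or pliers moved by more than 20 mm (distance of any of jar, tin, pliers from where it was at the start of the episode above 0.02 m).
Of cover0, cover1, cover2 only 2 to 3 are there at a start; the rules pass over those that are not, and their reading is None.
Of cage, reducer0, reducer1 only 2 to 3 are there at a start; the rules pass over those that are not, and their reading is None.
At some moment in a run one of cage, reducer0, reducer1, cover0, cover1, cover2 may be knocked a few centimetres aside while the robot is not near it.
It also fails if it takes over 210 s, if anything falls off the work surface, if the arm or the gripper's body presses on something with over 40 N, if the wrist force passes 120 N, or if a joint passes its speed limit or range.

## Working session

There is one attempt and no reset: what is moved stays moved. The work goes in short steps, Python scripts to look and compute and a tool call to move; the robot and the scene stay as the last step left them, time stands still between calls to the robot, and variables do not carry over. Pictures are saved under pics/ and viewed, at most 14 in all, crops included, and the job is handed in when it is done.

Besides the shell and the picture viewer there is one more tool, called by a JSON object that holds its "api" and its "payload", one argument or row to a line. servo_tool: Moves the arm, as the interface text tells. Scaled input: -1 to 1 covers 250 mm each way for a shift and 90 degrees each way for a turn. Its arguments: {"type":"object","properties":{"commands":{"type":"array"},"claw":{"type":"number"},"squeeze":{"type":"number"}},"required":["commands"]}

```bash
ls; mkdir -p pics; python3 - <<'E'
from bench import r
import cv2,numpy as np
o=r.get_obs();print(o, r.tcp_to_tips)
a=[]
for n in("scene","side"):
    p,d=r.grab_frame(n);cv2.imwrite(f"pics/{n}0.png",p[:,:,::-1]);m=r.camera_model(n);print(n,m)
    np.savez(f"pics/{n}0.npz",p=p,d=d)
print(r.camera_model("wrist"))
E
```

```text
pics
{'clock': 0.0, 'joints': array([-1.43807432,  0.47781771,  0.02232487,  1.55642346, -0.01150941,
        1.1093033 , -0.08310264]), 'qvel': array([-0.00039202, -0.00039801, -0.00068494, -0.00094797,  0.00133358,
        0.00084797,  0.00038992]), 'tau': array([ 3.91505546e-04, -5.96460915e+01,  1.60828907e+00, -2.81184393e+01,
        1.24962162e-02,  9.56849341e-03, -1.29400439e-05]), 'tcp_pos': array([0.16085742, 0.65499079, 0.24932541]), 'orientation': array([-3.77312800e-01, -3.11875152e+00,  2.86083132e-03]), 'contact_force': array([-0.30492661, -0.20922419,  0.49770536]), 'moment': array([-0.01582065, -0.02306924,  0.03965634]), 'gripper_force': 0.0, 'grip_width': 0.08559519605172736} 0.019
scene {'fx': 450.01635849549706, 'fy': 450.01635849549706, 'cx': 319.39337931253954, 'cy': 200.74582006979352, 'k1': -0.062069480848304166, 'extrinsics': array([[-0.80858037,  0.30426728, -0.5036062 ,  1.20434973],
       [ 0.58819107,  0.4400118 , -0.6785432 ,  0.77089999],
       [ 0.01513418, -0.84487339, -0.5347522 ,  0.69397578],
       [ 0.        ,  0.        ,  0.        ,  1.  
[... 192 characters left out ...]
,  0.41757979,  0.2326454 ],
       [-0.47040787,  0.4415569 , -0.76403138,  0.66078512],
       [-0.01831412, -0.87050641, -0.4918162 ,  0.50344873],
       [ 0.        ,  0.        ,  0.        ,  1.        ]])}
{'fx': 296.44826797477356, 'fy': 296.44826797477356, 'cx': 317.27010104567023, 'cy': 201.83459901303328, 'k1': -0.02621295433451147, 'hand_eye': array([[ 3.41390935e-04, -9.64638301e-01, -2.63576992e-01,
         6.55968948e-02],
       [ 9.99999850e-01,  4.42486726e-04, -3.24188995e-04,
         1.35319845e-03],
       [ 4.29354442e-04, -2.63576842e-01,  9.64638307e-01,
        -1.24569181e-01],
       [ 0.00000000e+00,  0.00000000e+00,  0.00000000e+00,
         1.00000000e+00]])}
```

View pics/scene0.png

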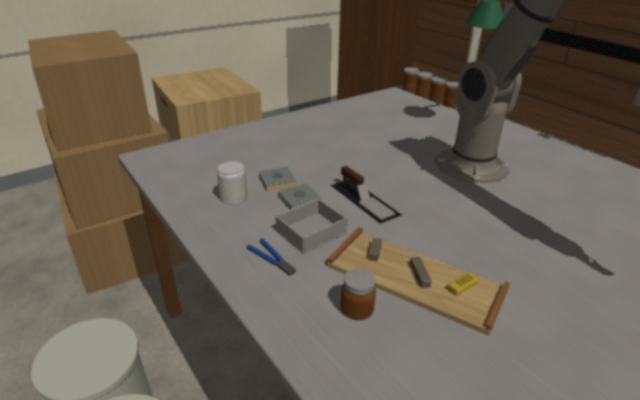

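View pics/side0.png

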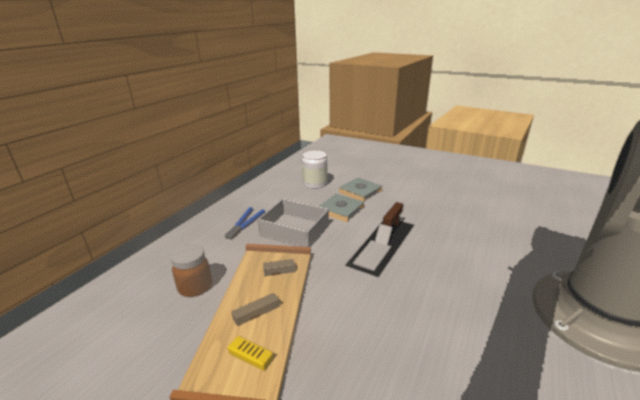

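```bash
cat > h.py <<'E'
import numpy as np,cv2
from scipy.spatial.transform import Rotation as R
from bench import r
def T(o):
    M=np.eye(4);M[:3,:3]=R.from_rotvec(o["orientation"]).as_matrix();M[:3,3]=o["tcp_pos"];return M
def cam(n,o=None):
    m=r.camera_model(n)
    E=m["extrinsics"] if n!="wrist" else T(o)@m["hand_eye"]
    return m,E
def rays(m,uv):
    K=np.array([[m["fx"],0,m["cx"]],[0,m["fy"],m["cy"]],[0,0,1]])
    p=cv2.undistortPoints(np.float64(uv).reshape(-1,1,2),K,np.array([m["k1"],0,0,0]))[:,0]
    return np.c_[p,np.ones(len(p))]
def onplane(n,uv,z,o=None):
    m,E=cam(n,o);d=rays(m,uv)@E[:3,:3].T;c=E[:3,3]
    return c+d*((z-c[2])/d[:,2])[:,None]
def cloud(n,d,o=None):
    m,E=cam(n,o);v,u=np.mgrid[:400,:640]
    P=rays(m,np.c_[u.ravel(),v.ravel()])*d.reshape(-1,1)
    return (P@E[:3,:3].T+E[:3,3]).reshape(400,640,3)
def look(n):
    o=r.get_obs();p,d=r.grab_frame(n);return o,p,d
def proj(n,P,o=None):
    m,E=cam(n,o);P=np.atleast_2d(P);c=(P-E[:3,3])@E[:3,:3];s=c[:,:2]/c[:,2:];s=s*(1+m["k1"]*(s**2).sum(1))[:,None]
    return s*[m["fx"],m["fy"]]+[m["cx"],m["cy"]]
def ortho(n,p,d,o,x0,x1,y0,y1,s=1000):
    """top-down height and colour maps from depth; row=x, col=-y"""
    C=cloud(n,d,o).reshape(-1,3);ok=(d.ravel()>0)
    return C[ok],p.reshape(-1,3)[ok]
E
python3 - <<'E'
from h import *
for n,q in (("scene",dict(cA=(277,177),cB=(298,194),tray=(311,230),mat0=(334,182),mat1=(400,212),hand=(352,174),r1=(375,248),r0=(420,271),cage=(463,284),bat1=(345,246),bat2=(497,302),jar=(359,282),tin=(231,172),pl=(272,257))),
 ("side",dict(cA=(361,187),cB=(342,206),tray=(293,222),hand=(393,214),r1=(280,267),r0=(256,309),cage=(250,352),bat1=(278,248),jar=(191,256),tin=(315,158),pl=(245,222)))):
    d=np.load(f"pics/{n}0.npz")["d"];C=cloud(n,d)
    for k,(u,v) in q.items(): print(n,k,C[v,u].round(3))
E
```

```text
scene cA [ 0.6   -0.261  0.024]
scene cB [ 0.6   -0.147  0.021]
scene tray [ 0.657 -0.001  0.005]
scene mat0 [ 0.449 -0.172 -0.   ]
scene mat1 [0.401 0.067 0.001]
scene hand [ 0.45  -0.09   0.066]
scene r1 [0.6   0.18  0.037]
scene r0 [0.572 0.297 0.035]
scene cage [0.524 0.379 0.033]
scene bat1 [0.646 0.124 0.028]
scene bat2 [0.504 0.454 0.027]
scene jar [0.744 0.286 0.086]
scene tin [ 0.757 -0.239  0.1  ]
scene pl [0.801 0.043 0.012]
side cA [ 0.585 -0.267  0.02 ]
side cB [ 0.586 -0.133  0.021]
side tray [ 0.679 -0.025  0.003]
side hand [ 0.43  -0.084  0.061]
side r1 [0.584 0.18  0.034]
side r0 [0.557 0.3   0.034]
side cage [0.511 0.378 0.033]
side bat1 [0.631 0.118 0.026]
side jar [0.72  0.281 0.084]
side tin [ 0.726 -0.24   0.099]
side pl [0.786 0.04  0.01 ]
```

```bash
cat >> h.py <<'E'
def Rdown(yaw):
    """tool down, tool y axis at world angle yaw"""
    y=np.array([np.cos(yaw),np.sin(yaw),0]);z=np.array([0,0,-1.]);return np.c_[np.cross(y,z),y,z]
def goto(pos,yawdeg=None,flip=False,Rt=None):
    o=r.get_obs();M=T(o)
    if Rt is None:
        if yawdeg is None: Rt=M[:3,:3]
        else:
            Rt=Rdown(np.radians(yawdeg))
            if not flip and np.trace(Rt.T@M[:3,:3])<1: Rt=Rdown(np.radians(yawdeg+180))
    s=M[:3,:3].T@(np.array(pos)-o["tcp_pos"]);w=R.from_matrix(M[:3,:3].T@Rt).as_rotvec()
    print("shift",(s/.25).round(4),"turn",(w/(np.pi/2)).round(4),"rows>=",int(np.ceil(max(np.linalg.norm(s)/.05,np.degrees(np.linalg.norm(w))/8.59))),"t",round(float(o["clock"]),1))
def yaw():
    M=T(r.get_obs());return np.degrees(np.arctan2(M[1,1],M[0,1]))
E
python3 - <<'E'
from h import *
print(yaw());goto((0.54,0.28,0.30),yaw())
E
```

```text
76.2037630309861
shift [-1.8305 -1.0956 -0.2003] turn [-0.001   0.0001  0.    ] rows>= 11 t 0.1
```

{"api": "servo_tool", "payload": {
  "commands": [
    [[-0.9,-0.55,-0.2],[0,0,0]],
    [[-0.9,-0.55,-0.2],[0,0,0]],
    [[-0.9,-0.55,-0.2],[0,0,0]],
    [[-0.9,-0.55,-0.2],[0,0,0]],
    [[-0.9,-0.55,-0.2],[0,0,0]],
    [[-0.9,-0.55,-0.2],[0,0,0]]
  ]
}}

```text
clock: 0.7
tcp_pos: [0.3516, 0.4636, 0.3012]
orientation: [0.389, 3.115, -0.001]
contact_force: [0.3, 0.2, 0.4]
grip_width: 0.0855
gripper_force: 0.0
```

{"api": "servo_tool", "payload": {
  "commands": [
    [[-0.93,-0.545,0],[0,0,0]],
    [[-0.93,-0.545,0],[0,0,0]],
    [[-0.93,-0.545,0],[0,0,0]],
    [[-0.93,-0.545,0],[0,0,0]],
    [[-0.93,-0.545,0],[0,0,0]],
    [[-0.93,-0.545,0],[0,0,0]],
    [[-0.93,-0.545,0],[0,0,0]],
    [[-0.93,-0.545,0],[0,0,0]],
    [[-0.93,-0.545,0],[0,0,0]]
  ]
}}

```text
clock: 1.6
tcp_pos: [0.5387, 0.2822, 0.3]
orientation: [-0.373, -3.118, -0.0]
contact_force: [-0.5, 0.2, 0.3]
grip_width: 0.0854
gripper_force: 0.0
```

```bash
python3 - <<'E'
from h import *
o,p,d=look("wrist");cv2.imwrite("pics/w1.png",p[:,:,::-1]);np.savez("pics/w1.npz",p=p,d=d,tp=o["tcp_pos"],ori=o["orientation"])
print(o["tcp_pos"],yaw())
goto((0.53,-0.10,0.30),yaw())
E
```

```text
[0.53867909 0.28222677 0.29996599] 76.3738265494282
shift [-3.2640e-01 -1.4943e+00 -3.0000e-04] turn [ 0.0002 -0.0006  0.    ] rows>= 8 t 1.6
```

View pics/w1.png

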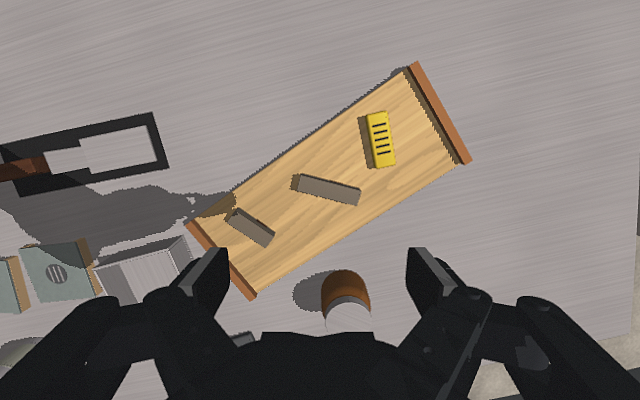

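{"api": "servo_tool", "payload": {
  "commands": [
    [[-0.16,-0.74,0],[0,0,0]],
    [[-0.16,-0.74,0],[0,0,0]],
    [[-0.16,-0.74,0],[0,0,0]],
    [[-0.16,-0.74,0],[0,0,0]],
    [[-0.16,-0.74,0],[0,0,0]]
  ]
}}

```text
clock: 2.15
tcp_pos: [0.5343, 0.0856, 0.3008]
orientation: [0.389, 3.117, -0.003]
contact_force: [0.4, 0.1, 0.4]
grip_width: 0.0856
gripper_force: 0.0
```

{"api": "servo_tool", "payload": {
  "commands": [
    [[-0.16,-0.74,0],[0,0,0]],
    [[-0.16,-0.74,0],[0,0,0]],
    [[-0.16,-0.74,0],[0,0,0]],
    [[-0.16,-0.74,0],[0,0,0]],
    [[-0.16,-0.74,0],[0,0,0]]
  ]
}}

```text
clock: 2.65
tcp_pos: [0.5287, -0.1027, 0.3008]
orientation: [0.388, 3.117, -0.003]
contact_force: [-0.1, -0.6, 0.1]
grip_width: 0.0854
gripper_force: 0.0
```

```bash
cat >> h.py <<'E'
def rects(P,zlo,zhi,box,minpts=60,s=500):
    """min-area rectangles of the cloud points with zlo<z<zhi in box (x0,x1,y0,y1); centre, sides, angle of the long side, median z"""
    k=(P[:,2]>zlo)&(P[:,2]<zhi)&(P[:,0]>box[0])&(P[:,0]<box[1])&(P[:,1]>box[2])&(P[:,1]<box[3]);Q=P[k]
    H,W=int((box[1]-box[0])*s)+1,int((box[3]-box[2])*s)+1
    ix=np.c_[(Q[:,1]-box[2])*s,(Q[:,0]-box[0])*s].astype(int)
    im=np.zeros((H,W),np.uint8);im[ix[:,1],ix[:,0]]=255
    n,l=cv2.connectedComponents(cv2.morphologyEx(im,cv2.MORPH_CLOSE,np.ones((3,3))))
    lab=l[ix[:,1],ix[:,0]];out=[]
    for i in range(1,n):
        q=Q[lab==i]
        if len(q)<minpts: continue
        (c,(w,h),a)=cv2.minAreaRect((q[:,:2]*1000).astype(np.float32))
        if h>w: a+=90;w,h=h,w
        out.append((np.array(c).round(1),round(w,1),round(h,1),round(a%180,1),round(float(np.median(q[:,2]))*1000,1),len(q)))
    return out
E
python3 - <<'E'
from h import *
f=np.load("pics/w1.npz");o=dict(tcp_pos=f["tp"],orientation=f["ori"])
P=cloud("wrist",f["d"],o)[f["d"]>0]
print("clutter");[print(x) for x in rects(P,.030,.045,(.4,.75,.05,.5))]
print("board");[print(x) for x in rects(P,.010,.045,(.4,.75,.05,.5))]
o,p,d=look("wrist");cv2.imwrite("pics/w2.png",p[:,:,::-1]);np.savez("pics/w2.npz",p=p,d=d,tp=o["tcp_pos"],ori=o["orientation"])
P=cloud("wrist",d,o)[d>0]
print("covers");[print(x) for x in rects(P,.016,.024,(.4,.85,-.35,.1))]
print("tray");[print(x) for x in rects(P,.040,.054,(.5,.85,-.12,.1))]
print("handle/tall");[print(x) for x in rects(P,.056,.07,(.38,.7,-.3,.1))]
E
```

```text
clutter
(array([517.4, 374.2]), 71.0, 28.1, 179.8, 34.8, 1194)
(array([521.4, 463.6]), 62.5, 11.7, 20.7, 30.2, 64)
(array([565.6, 293. ]), 84.8, 22.2, 61.5, 36.8, 1052)
(array([594.1, 174.1]), 65.4, 22.7, 39.8, 36.8, 769)
(array([608.4,  60.1]), 42.0, 9.9, 14.4, 37.9, 186)
(array([714.1, 283.4]), 69.0, 26.8, 77.4, 37.6, 243)
board
(array([570.7, 285.4]), 381.8, 151.1, 111.0, 17.2, 28284)
(array([608.6,  60.3]), 43.0, 10.1, 14.4, 28.4, 412)
(array([714.1, 283.4]), 69.1, 26.9, 77.4, 28.7, 528)
covers
(array([442.9, -42.2]), 29.6, 6.4, 174.9, 19.7, 81)
(array([ 591.9, -274.4]), 94.3, 93.3, 74.4, 22.1, 3089)
(array([ 597.4, -145.5]), 94.2, 94.0, 83.6, 22.0, 4009)
(array([588.8,  98.7]), 49.7, 19.7, 20.3, 19.7, 88)
(array([590.5,  -1.2]), 118.2, 1.9, 92.9, 20.1, 148)
(array([664.2,  58.1]), 121.7, 2.5, 1.6, 20.0, 142)
(array([ 726.4, -251.8]), 77.1, 29.2, 53.8, 19.3, 140)
(array([728.5, -34.4]), 40.3, 2.5, 93.7, 20.0, 70)
tray
(array([660.6,   2.2]), 141.2, 120.0, 2.4, 50.0, 1413)
handle/tall
(array([ 439.1, -105. ]), 90.2, 22.3, 86.9, 63.8, 1531)
```

View pics/w2.png

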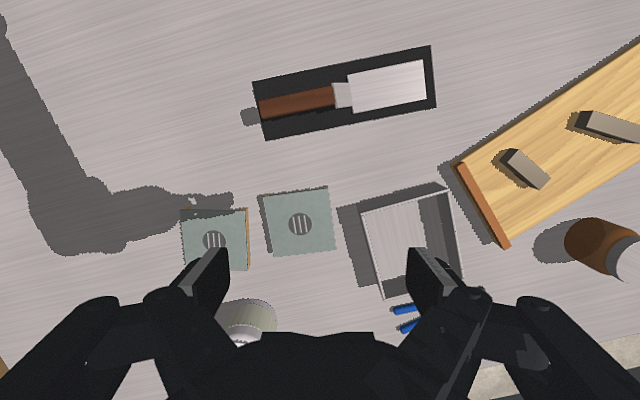

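```bash
cat >> h.py <<'E'
def clutter():
    _,p,d=look("scene");P=cloud("scene",d)[d>0]
    for x in rects(P,.030,.042,(.4,.70,.12,.48),30): print(x)
E
python3 - <<'E'
from h import *
goto((.5941,.1741,.12),129.8);clutter()
E
```

```text
shift [0.0127 1.1232 0.7219] turn [-2.000e-04  2.000e-04 -5.976e-01] rows>= 7 t 2.7
(array([517.8, 373.6]), 76.2, 28.1, 1.5, 33.4, 281)
(array([566.9, 292.7]), 85.3, 23.5, 62.1, 35.8, 277)
(array([593.1, 173.5]), 66.5, 21.8, 39.7, 36.2, 178)
```

{"api": "servo_tool", "payload": {
  "commands": [
    [[0,0.9,0.5],[0,0,-0.5976]],
    [[0,0.9,0.5],[0,0,-0.5976]],
    [[0,0.9,0.5],[0,0,-0.5976]],
    [[0,0.9,0.5],[0,0,-0.5976]],
    [[0,0.9,0.5],[0,0,-0.5976]],
    [[0,0.9,0.5],[0,0,-0.5976]],
    [[0,0.9,0.5],[0,0,-0.5976]],
    [[0,0.9,0.5],[0,0,-0.5976]],
    [[0,0.9,0.5],[0,0,-0.5976]]
  ],
  "claw": 0.35,
  "squeeze": 40
}}

```text
clock: 3.65
tcp_pos: [0.5827, 0.1226, 0.1753]
orientation: [-1.076, 2.952, 0.001]
contact_force: [-1.2, -0.9, 0.4]
grip_width: 0.0554
gripper_force: 0.0
```

```bash
python3 - <<'E'
from h import *
goto((.5941,.1741,.038),129.8);print(r.get_obs()["grip_width"],r.get_obs()["joints"].round(2))
E
```

```text
shift [-0.1674  0.1278  0.5493] turn [0.0004 0.0002 0.0028] rows>= 3 t 3.6
0.055396197091290234 [-0.41  0.43  0.13  1.83 -0.07  0.89  2.02]
```

{"api": "servo_tool", "payload": {
  "commands": [
    [[-0.1674,0.1278,0.25],[0,0,0]],
    [[-0.1674,0.1278,0.25],[0,0,0]],
    [[-0.1674,0.1278,0.25],[0,0,0]],
    [[-0.1674,0.1278,0.4],[0,0,0]],
    [[-0.1674,0.1278,0.5],[0,0,0]],
    [[-0.1674,0.1278,0.55],[0,0,0]],
    [[-0.1674,0.1278,0.55],[0,0,0]],
    [[-0.1674,0.1278,0.55],[0,0,0]]
  ]
}}

```text
clock: 4.45
tcp_pos: [0.5954, 0.172, 0.039]
orientation: [-1.073, 2.951, -0.0]
contact_force: [0.9, 0.6, -0.1]
grip_width: 0.056
gripper_force: 0.0
```

{"api": "servo_tool", "payload": {
  "commands": [
    [[0,0,0],[0,0,0]],
    [[0,0,0],[0,0,0]],
    [[0,0,0],[0,0,0]],
    [[0,0,0],[0,0,0]],
    [[0,0,0],[0,0,0]],
    [[0,0,-0.15],[0,0,0]],
    [[0,0,-0.4],[0,0,0]],
    [[0,0,-0.4],[0,0,0]],
    [[0,0,-0.4],[0,0,0]]
  ],
  "claw": 1
}}

```text
clock: 5.35
tcp_pos: [0.5964, 0.1726, 0.1409]
orientation: [-1.072, 2.947, 0.0]
contact_force: [-0.0, -0.0, 0.1]
grip_width: 0.0211
gripper_force: 39.8
```

```bash
python3 - <<'E'
from h import *
a=np.radians(2.4);c=np.array([.6606,.0022]);ex=np.array([np.cos(a),np.sin(a)])
for s in(-.034,0,.034):print(c+s*ex)
q=c-.034*ex;goto((q[0],q[1],.14),2.4+180);clutter()
goto((q[0],q[1],.14),2.4,True)
E
```

```text
[0.62662982 0.00077623]
[0.6606 0.0022]
[0.69457018 0.00362377]
shift [ 0.3491 -0.6043  0.0028] turn [-0.0027  0.0028 -0.5825] rows>= 7 t 5.3
(array([516.6, 374.2]), 74.8, 27.8, 179.3, 33.3, 286)
(array([567.2, 293.1]), 87.5, 22.5, 61.5, 35.9, 278)
shift [ 0.344  -0.6068 -0.0055] turn [1.3000e-03 1.1000e-03 1.4176e+00] rows>= 15 t 5.4
```

{"api": "servo_tool", "payload": {
  "commands": [
    [[0.344,-0.607,-0.005],[0,0,0.94]],
    [[0.344,-0.607,-0.005],[0,0,0.94]],
    [[0.344,-0.607,-0.005],[0,0,0.94]],
    [[0.344,-0.607,-0.005],[0,0,0.94]],
    [[0.344,-0.607,-0.005],[0,0,0.94]],
    [[0.344,-0.607,-0.005],[0,0,0.94]],
    [[0.344,-0.607,-0.005],[0,0,0.94]],
    [[0.344,-0.607,-0.005],[0,0,0.94]],
    [[0.344,-0.607,-0.005],[0,0,0.94]],
    [[0.344,-0.607,-0.005],[0,0,0.94]],
    [[0.344,-0.607,-0.005],[0,0,0.94]],
    [[0.344,-0.607,-0.005],[0,0,0.94]]
  ]
}}

```text
clock: 6.6
tcp_pos: [0.6253, 0.0006, 0.1376]
orientation: [-1.186, -2.907, 0.003]
contact_force: [-0.3, 1.1, -1.1]
grip_width: 0.0211
gripper_force: 39.8
```

```bash
python3 - <<'E'
from h import *
goto((.6266,.0008,.14),2.4,True);print(r.get_obs()["joints"].round(2))
E
```

```text
shift [-0.0031  0.0041 -0.0098] turn [-1.700e-03 -2.000e-04  4.799e-01] rows>= 6 t 6.6
[-0.47  0.57  0.51  1.8  -0.35  0.87  1.  ]
```

{"api": "servo_tool", "payload": {
  "commands": [
    [[-0.003,0.004,0],[0,0,0.48]],
    [[-0.003,0.004,0],[0,0,0.48]],
    [[-0.003,0.004,0],[0,0,0.48]],
    [[-0.003,0.004,0],[0,0,0.48]],
    [[-0.003,0.004,0],[0,0,0.48]],
    [[-0.003,0.004,0.1],[0,0,0.48]],
    [[-0.003,0.004,0.2],[0,0,0.48]],
    [[-0.003,0.004,0.3],[0,0,0.48]],
    [[-0.003,0.004,0.36],[0,0,0.48]],
    [[-0.003,0.004,0.41],[0,0,0.48]],
    [[-0.003,0.004,0.415],[0,0,0.48]],
    [[-0.003,0.004,0.415],[0,0,0.48]]
  ]
}}

```text
clock: 7.8
tcp_pos: [0.6278, 0.0005, 0.0356]
orientation: [2.178, 2.264, 0.0]
contact_force: [-0.1, -0.2, 0.3]
grip_width: 0.0206
gripper_force: 39.8
```

{"api": "servo_tool", "payload": {
  "commands": [
    [[0,0,0],[0,0,0]],
    [[0,0,0],[0,0,0]],
    [[0,0,0],[0,0,0]],
    [[0,0,0],[0,0,0]],
    [[0,0,-0.1],[0,0,0]],
    [[0,0,-0.25],[0,0,0]],
    [[0,0,-0.43],[0,0,0]],
    [[0,0,-0.43],[0,0,0]]
  ],
  "claw": 0.65
}}

```text
clock: 8.6
tcp_pos: [0.6311, -0.0002, 0.1488]
orientation: [2.175, 2.258, 0.012]
contact_force: [1.1, 0.2, 0.3]
grip_width: 0.0302
gripper_force: 0.0
```

```bash
python3 - <<'E'
from h import *
goto((.5665,.293,.14),-28.5,True);print(r.get_obs()["joints"].round(2));clutter()
_,p,d=look("scene");P=cloud("scene",d)[d>0];print(rects(P,.012,.04,(.59,.73,-.055,.06),20))
E
```

```text
shift [ 1.1817 -0.2149  0.0334] turn [ 0.0062 -0.0019  0.3405] rows>= 7 t 8.6
[-0.61  0.61  0.72  1.8  -0.5   0.91  0.37]
(array([516.1, 373.9]), 73.5, 27.9, 0.7, 33.4, 283)
(array([566.4, 292.1]), 87.0, 23.3, 62.0, 35.7, 279)
[(array([593.2,  -8.1]), 93.9, 6.0, 91.8, 27.8, 176), (array([640.1,  57.9]), 99.9, 4.5, 0.4, 25.6, 119), (array([661.9, -52.6]), 110.5, 6.3, 1.3, 26.7, 134), (array([629.2,  -1.4]), 58.5, 24.8, 92.5, 23.9, 151), (array([728.1,   2.4]), 113.3, 3.9, 90.8, 26.0, 174)]
```

{"api": "servo_tool", "payload": {
  "commands": [
    [[0.6,-0.11,0],[0,0,0.34]],
    [[0.6,-0.11,0],[0,0,0.34]],
    [[0.6,-0.11,0],[0,0,0.34]],
    [[0.6,-0.11,0],[0,0,0.34]],
    [[0.9,-0.16,0],[0,0,0.34]],
    [[0.9,-0.16,0],[0,0,0.34]],
    [[0.9,-0.16,0],[0,0,0.34]]
  ],
  "claw": 0.35
}}

```text
clock: 9.4
tcp_pos: [0.5765, 0.2298, 0.1403]
orientation: [-2.69, -1.618, 0.005]
contact_force: [0.1, -0.1, 0.6]
grip_width: 0.0555
gripper_force: 0.0
```

```bash
python3 - <<'E'
from h import *
goto((.566,.2928,.038),-28.5,True);print(r.get_obs()["joints"].round(2))
E
```

```text
shift [ 0.2034 -0.1535  0.4095] turn [-0.0023  0.0008  0.0062] rows>= 3 t 9.4
[-1.07  0.67  0.86  1.82 -0.62  0.95 -0.42]
```

{"api": "servo_tool", "payload": {
  "commands": [
    [[0.2034,-0.1535,0],[-0.002,0,0.006]],
    [[0.2034,-0.1535,0],[-0.002,0,0.006]],
    [[0.2034,-0.1535,0.1],[-0.002,0,0.006]],
    [[0.2034,-0.1535,0.25],[-0.002,0,0.006]],
    [[0.2034,-0.1535,0.35],[-0.002,0,0.006]],
    [[0.2034,-0.1535,0.41],[-0.002,0,0.006]],
    [[0.2034,-0.1535,0.41],[-0.002,0,0.006]],
    [[0.2034,-0.1535,0.41],[-0.002,0,0.006]]
  ]
}}

```text
clock: 10.2
tcp_pos: [0.5699, 0.2864, 0.0406]
orientation: [2.704, 1.593, 0.003]
contact_force: [-0.0, -0.2, -0.9]
grip_width: 0.0555
gripper_force: 0.0
```

{"api": "servo_tool", "payload": {
  "commands": [
    [[0,0,0],[0,0,0]],
    [[0,0,0],[0,0,0]],
    [[0,0,0],[0,0,0]],
    [[0,0,0],[0,0,0]],
    [[0,0,0],[0,0,0]],
    [[0,0,-0.15],[0,0,0]],
    [[0,0,-0.4],[0,0,0]],
    [[0,0,-0.4],[0,0,0]],
    [[0,0,-0.4],[0,0,0]]
  ],
  "claw": 1
}}

```text
clock: 11.1
tcp_pos: [0.5706, 0.2878, 0.143]
orientation: [2.704, 1.594, 0.01]
contact_force: [0.0, -0.8, -0.9]
grip_width: 0.0209
gripper_force: 39.3
```

```bash
python3 - <<'E'
from h import *
goto((.6966,.0037,.14),2.4,True);clutter()
E
```

```text
shift [-0.7503  0.9911  0.0137] turn [ 0.0041 -0.0019 -0.3483] rows>= 7 t 11.1
(array([517. , 374.1]), 72.6, 28.3, 179.3, 33.4, 289)
```

{"api": "servo_tool", "payload": {
  "commands": [
    [[-0.75,0.97,0],[0,0,-0.35]],
    [[-0.75,0.97,0],[0,0,-0.35]],
    [[-0.75,0.97,0],[0,0,-0.35]],
    [[-0.75,0.97,0],[0,0,-0.35]],
    [[-0.75,0.97,0],[0,0,-0.35]],
    [[-0.75,0.97,0],[0,0,-0.35]],
    [[-0.75,0.97,0],[0,0,-0.35]],
    [[-0.75,0.97,0],[0,0,-0.35]],
    [[-0.75,0.97,0],[0,0,-0.35]]
  ]
}}

```text
clock: 12.05
tcp_pos: [0.6895, 0.0077, 0.1392]
orientation: [2.17, 2.272, -0.0]
contact_force: [-0.2, -0.2, 0.2]
grip_width: 0.0212
gripper_force: 39.4
```

```bash
python3 - <<'E'
from h import *
goto((.6946,.001,.034),2.4,True);print(r.get_obs()["joints"].round(2))
E
```

```text
shift [-0.0274  0.0193  0.421 ] turn [-0.0001  0.0001  0.0025] rows>= 3 t 12.1
[-0.55  0.71  0.69  1.64 -0.52  0.98  0.36]
```

{"api": "servo_tool", "payload": {
  "commands": [
    [[-0.027,0.019,0.1],[0,0,0]],
    [[-0.027,0.019,0.2],[0,0,0]],
    [[-0.027,0.019,0.3],[0,0,0]],
    [[-0.027,0.019,0.36],[0,0,0]],
    [[-0.027,0.019,0.41],[0,0,0]],
    [[-0.027,0.019,0.42],[0,0,0]],
    [[-0.027,0.019,0.42],[0,0,0]],
    [[-0.027,0.019,0.42],[0,0,0]]
  ]
}}

```text
clock: 12.85
tcp_pos: [0.6966, -0.001, 0.0372]
orientation: [2.168, 2.267, 0.003]
contact_force: [-0.6, -1.0, -0.2]
grip_width: 0.0211
gripper_force: 39.4
```

{"api": "servo_tool", "payload": {
  "commands": [
    [[0,0,0],[0,0,0]],
    [[0,0,0],[0,0,0]],
    [[0,0,0],[0,0,0]],
    [[0,0,0],[0,0,0]],
    [[0,0,-0.1],[0,0,0]],
    [[0,0,-0.25],[0,0,0]],
    [[0,0,-0.43],[0,0,0]],
    [[0,0,-0.43],[0,0,0]]
  ],
  "claw": 0.65
}}

```text
clock: 13.65
tcp_pos: [0.6993, -0.002, 0.1504]
orientation: [2.165, 2.262, 0.013]
contact_force: [-0.1, 0.1, 0.1]
grip_width: 0.0295
gripper_force: 0.0
```

```bash
python3 - <<'E'
from h import *
goto((.517,.374,.14),89.8,True);goto((.517,.374,.14),-90.2,True);print(r.get_obs()["joints"].round(2));clutter()
_,p,d=look("scene");P=cloud("scene",d)[d>0];print(rects(P,.012,.04,(.59,.73,-.055,.06),20))
E
```

```text
shift [ 1.5348 -0.6633  0.0294] turn [ 0.0057  0.0075 -0.9699] rows>= 11 t 13.7
shift [ 1.5348 -0.6633  0.0294] turn [ 0.0076 -0.0058  1.0301] rows>= 11 t 13.7
[-0.54  0.71  0.7   1.62 -0.52  0.99  0.37]
(array([516.9, 373.6]), 74.6, 28.0, 179.7, 33.4, 283)
[(array([593.3,  -6.7]), 96.3, 5.4, 91.8, 27.5, 166), (array([635.6,  57.8]), 87.2, 4.3, 0.3, 25.9, 105), (array([659.3, -52.4]), 110.6, 5.1, 180.0, 27.8, 132), (array([ 6.284e+02, -5.000e-01]), 58.6, 24.9, 93.3, 24.2, 148), (array([695.8,  -4.8]), 72.6, 23.0, 90.4, 24.4, 131), (array([727.6,   9.8]), 100.2, 4.8, 90.1, 26.4, 173)]
```

{"api": "servo_tool", "payload": {
  "commands": [
    [[0.9,-0.39,0],[0,0,-0.97]],
    [[0.9,-0.39,0],[0,0,-0.97]],
    [[0.9,-0.39,0],[0,0,-0.97]],
    [[0.9,-0.39,0],[0,0,-0.97]],
    [[0.9,-0.39,0],[0,0,-0.97]],
    [[0.9,-0.39,0],[0,0,-0.97]],
    [[0.9,-0.39,0],[0,0,-0.97]],
    [[0.9,-0.39,0],[0,0,-0.97]],
    [[0.9,-0.39,0],[0,0,-0.97]],
    [[0.9,-0.39,0],[0,0,-0.97]],
    [[0.9,-0.39,0],[0,0,-0.97]]
  ],
  "claw": 0.3
}}

```text
clock: 14.85
tcp_pos: [0.5872, 0.2193, 0.1415]
orientation: [0.001, 3.141, -0.003]
contact_force: [-0.2, -0.4, 0.1]
grip_width: 0.0598
gripper_force: 0.0
```

```bash
python3 - <<'E'
from h import *
goto((.517,.3738,.037),89.8);print(r.get_obs()["joints"].round(2))
E
```

```text
shift [0.281  0.6186 0.4168] turn [-0.0013  0.0002  0.002 ] rows>= 4 t 14.8
[-0.7   0.53  0.32  1.79 -0.21  0.86  1.3 ]
```

{"api": "servo_tool", "payload": {
  "commands": [
    [[0.281,0.619,0],[0,0,0]],
    [[0.281,0.619,0],[0,0,0]],
    [[0.281,0.619,0],[0,0,0]],
    [[0.281,0.619,0],[0,0,0]],
    [[0.281,0.619,0.1],[0,0,0]],
    [[0.281,0.619,0.25],[0,0,0]],
    [[0.281,0.619,0.35],[0,0,0]],
    [[0.281,0.619,0.415],[0,0,0]],
    [[0.281,0.619,0.415],[0,0,0]],
    [[0.281,0.619,0.415],[0,0,0]]
  ]
}}

```text
clock: 15.85
tcp_pos: [0.5189, 0.3744, 0.039]
orientation: [0.006, 3.139, -0.002]
contact_force: [0.1, -0.7, 0.1]
grip_width: 0.0599
gripper_force: 0.0
```

{"api": "servo_tool", "payload": {
  "commands": [
    [[0,0,0],[0,0,0]],
    [[0,0,0],[0,0,0]],
    [[0,0,0],[0,0,0]],
    [[0,0,0],[0,0,0]],
    [[0,0,0],[0,0,0]],
    [[0,0,-0.15],[0,0,0]],
    [[0,0,-0.4],[0,0,0]],
    [[0,0,-0.4],[0,0,0]],
    [[0,0,-0.4],[0,0,0]]
  ],
  "claw": 1
}}

```text
clock: 16.75
tcp_pos: [0.5198, 0.3757, 0.1419]
orientation: [0.004, 3.135, 0.004]
contact_force: [-0.8, -0.5, -2.1]
grip_width: 0.0269
gripper_force: 40.4
```

```bash
python3 - <<'E'
from h import *
goto((.6606,.0022,.14),2.4,True)
E
```

```text
shift [-0.5673 -1.4923  0.0077] turn [0.0047 0.0023 0.9715] rows>= 11 t 16.8
```

{"api": "servo_tool", "payload": {
  "commands": [
    [[-0.35,-0.9,0],[0,0,0.9715]],
    [[-0.35,-0.9,0],[0,0,0.9715]],
    [[-0.35,-0.9,0],[0,0,0.9715]],
    [[-0.35,-0.9,0],[0,0,0.9715]],
    [[-0.35,-0.9,0],[0,0,0.9715]],
    [[-0.35,-0.9,0],[0,0,0.9715]],
    [[-0.35,-0.9,0],[0,0,0.9715]],
    [[-0.35,-0.9,0],[0,0,0.9715]],
    [[-0.35,-0.9,0],[0,0,0.9715]],
    [[-0.35,-0.9,0],[0,0,0.9715]],
    [[-0.35,-0.9,0],[0,0,0.9715]],
    [[-0.35,-0.9,0],[0,0,0.9715]]
  ]
}}

```text
clock: 17.95
tcp_pos: [0.6045, 0.1492, 0.1381]
orientation: [2.169, 2.269, -0.002]
contact_force: [0.1, 0.0, -0.6]
grip_width: 0.0275
gripper_force: 40.4
```

```bash
python3 - <<'E'
from h import *
goto((.661,.0022,.05),2.4,True);print(r.get_obs()["joints"].round(2))
E
```

```text
shift [-0.5966  0.1991  0.3545] turn [0.0006 0.0018 0.002 ] rows>= 4 t 17.9
[-0.85  0.62  0.72  1.82 -0.51  0.9   0.15]
```

{"api": "servo_tool", "payload": {
  "commands": [
    [[-0.597,0.195,0],[0,0.002,0.002]],
    [[-0.597,0.195,0],[0,0.002,0.002]],
    [[-0.597,0.195,0],[0,0.002,0.002]],
    [[-0.597,0.195,0],[0,0.002,0.002]],
    [[-0.597,0.195,0.1],[0,0.002,0.002]],
    [[-0.597,0.195,0.2],[0,0.002,0.002]],
    [[-0.597,0.195,0.3],[0,0.002,0.002]],
    [[-0.597,0.195,0.35],[0,0.002,0.002]],
    [[-0.597,0.195,0.35],[0,0.002,0.002]],
    [[-0.597,0.195,0.35],[0,0.002,0.002]]
  ]
}}

```text
clock: 18.95
tcp_pos: [0.6608, 0.002, 0.0528]
orientation: [2.176, 2.264, 0.005]
contact_force: [0.6, -0.6, -0.0]
grip_width: 0.0271
gripper_force: 40.4
```

{"api": "servo_tool", "payload": {
  "commands": [
    [[0,0,0],[0,0,0]],
    [[0,0,0],[0,0,0]],
    [[0,0,0],[0,0,0]],
    [[0,0,0],[0,0,0]],
    [[0,0,-0.1],[0,0,0]],
    [[0,0,-0.25],[0,0,0]],
    [[0,0,-0.45],[0,0,0]],
    [[0,0,-0.6],[0,0,0]],
    [[0,0,-0.6],[0,0,0]]
  ],
  "claw": 0.5
}}

```text
clock: 19.85
tcp_pos: [0.6633, 0.0009, 0.2085]
orientation: [2.173, 2.258, 0.016]
contact_force: [0.3, -0.9, -0.2]
grip_width: 0.0426
gripper_force: 0.0
```

```bash
python3 - <<'E'
from h import *
print(r.get_obs()["joints"].round(2));clutter()
_,p,d=look("scene");P=cloud("scene",d)[d>0];print(rects(P,.01,.06,(.59,.73,-.06,.065),20))
cv2.imwrite("pics/s3.png",cv2.resize(p[150:300,230:400,::-1],None,fx=4,fy=4))
print("covers");[print(x) for x in rects(P,.016,.026,(.5,.7,-.35,-.07))]
f=np.load("pics/w2.npz");o=dict(tcp_pos=f["tp"],orientation=f["ori"]);P=cloud("wrist",f["d"],o);g=f["p"].max(2)
# blade: bright pixels near mat; mat: dark
Q=P.reshape(-1,3);G=g.ravel();b=(Q[:,0]>.36)&(Q[:,0]<.5)&(Q[:,1]>-.22)&(Q[:,1]<.12)
k=b&(abs(Q[:,2])<.01)&(G<60);print("mat",cv2.minAreaRect((Q[k,:2]*1000).astype(np.float32)))
k=b&(Q[:,2]<.012)&(Q[:,2]>.002);print("blade",k.sum(),[x for x in rects(Q[b],.0035,.012,(.36,.5,-.22,.12))])
for y in np.arange(-.17,.1,.01):
    k=b&(abs(Q[:,1]-y)<.004)&(G>100)&(abs(Q[:,0]-.425)<.04);
    if k.any(): print(round(y,3),Q[k,0].min().round(3),Q[k,0].max().round(3),np.median(Q[k,2]).round(4))
E
```

```text
[-0.61  0.6   0.76  1.67 -0.46  1.05  0.33]
[(array([660.1,   2.6]), 139.9, 124.0, 0.5, 31.1, 1789), (array([645.8,  -1.5]), 62.2, 61.3, 3.1, 22.8, 328)]
covers
(array([ 591.2, -275.3]), 99.9, 94.8, 74.3, 21.3, 505)
(array([ 596.7, -146.4]), 102.1, 95.9, 84.3, 21.4, 593)
mat ((438.4928894042969, -41.45549011230469), (240.41494750976562, 80.24000549316406), 86.84506225585938)
blade 10027 [(array([438.4, -40.8]), 240.4, 87.5, 87.9, 5.3, 4728)]
-0.17 0.385 0.465 0.0009
-0.16 0.385 0.465 0.0011
-0.15 0.385 0.441 0.001
-0.14 0.385 0.443 0.0015
-0.13 0.385 0.444 0.0015
-0.12 0.385 0.444 0.0012
-0.11 0.385 0.445 0.0012
-0.1 0.385 0.445 0.0012
-0.09 0.385 0.446 0.0012
-0.08 0.385 0.446 0.0009
-0.07 0.385 0.445 0.001
-0.06 0.385 0.454 0.0023
-0.05 0.385 0.455 0.0311
-0.04 0.385 0.455 0.0141
-0.03 0.385 0.465 0.0057
-0.02 0.385 0.465 0.0057
-0.01 0.385 0.465 0.0056
0.0 0.385 0.465 0.0056
0.01 0.385 0.465 0.0055
0.02 0.385 0.465 0.0055
0.03 0.385 0.465 0.0055
0.04 0.385 0.465 0.0055
0.05 0.385 0.465 0.0053
0.06 0.385 0.465 0.0055
0.07 0.385 0.453 0.0011
0.08 0.385 0.465 0.0011
0.09 0.385 0.465 0.0009
```

View pics/s3.png

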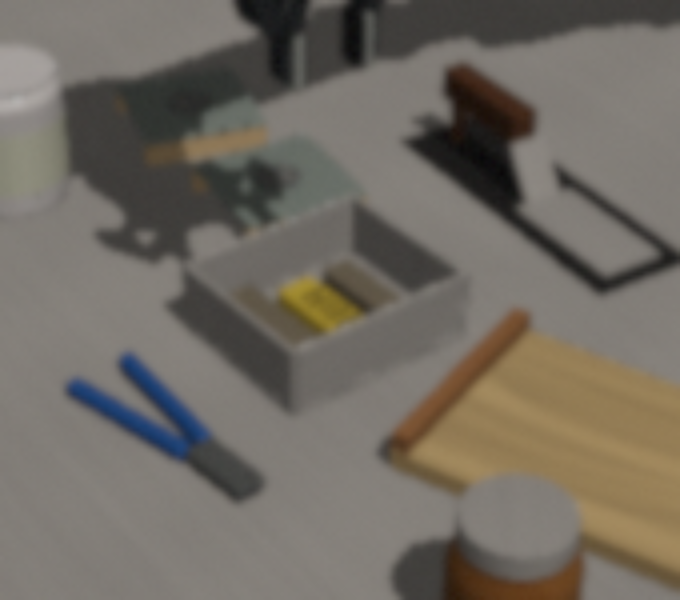

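```bash
python3 - <<'E'
import cv2,numpy as np
a=cv2.imread("pics/w2.png")[180:280,170:350];b=cv2.imread("pics/side0.png")[170:230,310:400];c=cv2.imread("pics/scene0.png")[160:215,250:330]
f=lambda im,s:cv2.resize(im,s,interpolation=cv2.INTER_CUBIC)
cv2.imwrite("pics/z1.png",np.vstack([f(a,(600,333)),np.hstack([f(b,(300,200)),f(c,(300,200))])]))
E
```

```text
(no output)
```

View pics/z1.png

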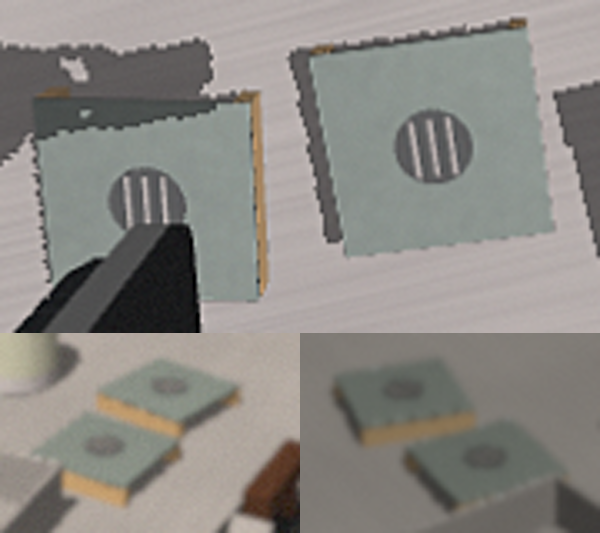

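```bash
python3 - <<'E'
from h import *
goto((.4403,-.083,.15),-3.1,True)
E
```

```text
shift [-0.3058 -0.8942  0.208 ] turn [ 0.0029 -0.0015  0.0594] rows>= 5 t 19.9
```

{"api": "servo_tool", "payload": {
  "commands": [
    [[-0.306,-0.894,0.2],[0,0,0.06]],
    [[-0.306,-0.894,0.2],[0,0,0.06]],
    [[-0.306,-0.894,0.2],[0,0,0.06]],
    [[-0.306,-0.894,0.2],[0,0,0.06]],
    [[-0.306,-0.894,0.2],[0,0,0.06]],
    [[-0.306,-0.894,0.2],[0,0,0.06]],
    [[-0.306,-0.894,0.2],[0,0,0.06]],
    [[-0.306,-0.894,0.2],[0,0,0.06]]
  ]
}}

```text
clock: 20.75
tcp_pos: [0.4409, -0.0827, 0.1514]
orientation: [2.28, 2.16, 0.005]
contact_force: [0.3, 0.6, 0.6]
grip_width: 0.0427
gripper_force: 0.0
```

```bash
python3 - <<'E'
from h import *
print(r.get_obs()["joints"].round(2),r.get_obs()["grip_width"])
goto((.4403,-.083,.05),-3.1,True)
E
```

```text
[-0.67  0.33  0.86  2.21 -0.38  0.74  0.39] 0.042720691484055405
shift [-0.0018 -0.0037  0.4057] turn [ 0.0019 -0.0008  0.    ] rows>= 3 t 20.8
```

{"api": "servo_tool", "payload": {
  "commands": [
    [[-0.002,-0.003,0.1],[0.002,-0.001,0]],
    [[-0.002,-0.003,0.2],[0.002,-0.001,0]],
    [[-0.002,-0.003,0.3],[0.002,-0.001,0]],
    [[-0.002,-0.003,0.36],[0.002,-0.001,0]],
    [[-0.002,-0.003,0.405],[0.002,-0.001,0]],
    [[-0.002,-0.003,0.405],[0.002,-0.001,0]],
    [[-0.002,-0.003,0.405],[0.002,-0.001,0]],
    [[-0.002,-0.003,0.405],[0.002,-0.001,0]],
    [[-0.002,-0.003,0.405],[0.002,-0.001,0]]
  ]
}}

```text
clock: 21.65
tcp_pos: [0.44, -0.0834, 0.0509]
orientation: [2.281, 2.159, 0.001]
contact_force: [-0.1, 0.7, 0.1]
grip_width: 0.0426
gripper_force: 0.0
```

```bash
python3 - <<'E'
from h import *
print(r.get_obs()["joints"].round(2),r.get_obs()["contact_force"])
goto((.4403,-.083,.05),-3.1,True)
E
```

```text
[-0.46  0.52  0.63  2.27 -0.62  0.53  0.6 ] [-0.11050375  0.67313037  0.10270647]
shift [0.0016 0.0012 0.0036] turn [ 0.0006 -0.0003 -0.0006] rows>= 1 t 21.6
```

{"api": "servo_tool", "payload": {
  "commands": [
    [[0,0,0],[0,0,0]],
    [[0,0,0],[0,0,0]],
    [[0,0,0],[0,0,0]],
    [[0,0,0],[0,0,0]],
    [[0,0,0],[0,0,0]],
    [[0,0,0],[0,0,0]],
    [[0,0,-0.05],[0,0,0]],
    [[0,0,-0.1],[0,0,0]],
    [[0,0,-0.15],[0,0,0]],
    [[0,0,-0.2],[0,0,0]],
    [[0,0,-0.25],[0,0,0]],
    [[0,0,-0.3],[0,0,0]],
    [[0,0,-0.3],[0,0,0]]
  ],
  "claw": 1,
  "squeeze": 110
}}

```text
clock: 22.95
tcp_pos: [0.4401, -0.0835, 0.1263]
orientation: [2.281, 2.159, 0.003]
contact_force: [0.7, 0.1, -2.1]
grip_width: 0.0203
gripper_force: 107.5
```

```bash
cat >> h.py <<'E'
def spat(n="side",zl=.02):
    """blade/handle points in the tool-attached spatula frame as expected: x along spatula from grip+48"""
    o,p,d=look(n);M=T(o);C=cloud(n,d,o)[d>0]
    q=(C-M[:3,3])@M[:3,:3]       # tool coords; spatula x = tool x, z up = -tool z
    x=q[:,0]-.048;y=q[:,1];z=.048-q[:,2]
    k=(x>.005)&(x<.11)&(abs(y)<.032)&(abs(z)<.02)
    if k.sum()>20:
        A=np.c_[x[k],y[k],np.ones(k.sum())];c,*_=np.linalg.lstsq(A,z[k],rcond=None)
        print(n,"blade n",k.sum(),"slope x,y",c[:2].round(4),"z@0",c[2].round(4),"x",np.percentile(x[k],[1,99]).round(4),"y",np.percentile(y[k],[1,99]).round(4))
    return o,p,d
E
python3 - <<'E'
from h import *
M=T(r.get_obs());print(M[:3,0].round(3),r.get_obs()["joints"].round(2),r.get_obs()["gripper_force"])
for n in("side","scene","wrist"):
    o,p,d=spat(n)
cv2.imwrite("pics/w4.png",p[:,:,::-1])
E
```

```text
[0.055 0.998 0.001] [-0.62  0.38  0.82  2.23 -0.44  0.69  0.45] 107.53622174263
side blade n 569 slope x,y [-0.0006 -0.0048] z@0 0.0017 x [0.0066 0.1004] y [-0.0266  0.0227]
scene blade n 360 slope x,y [-0.0016 -0.0162] z@0 0.0031 x [0.0066 0.0998] y [-0.0266  0.0246]
wrist blade n 13889 slope x,y [ 0.0022 -0.0089] z@0 0.0034 x [0.006  0.0785] y [-0.024   0.0251]
```

View pics/w4.png

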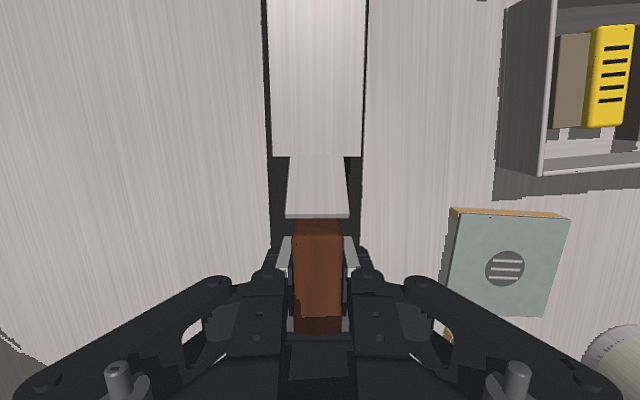

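```bash
python3 - <<'E'
from h import *
goto((.405,-.124,.126),-96.4,True)
f=np.load("pics/w2.npz")
E
```

```text
shift [-0.1703 -0.127  -0.0046] turn [-8.0000e-04  3.0000e-04  1.0361e+00] rows>= 11 t 23.1
```

{"api": "servo_tool", "payload": {
  "commands": [
    [[-0.02,-0.01,0],[0,0,0.08]],
    [[-0.03,-0.02,0],[0,0,0.16]],
    [[-0.04,-0.03,0],[0,0,0.24]],
    [[-0.06,-0.05,0],[0,0,0.32]],
    [[-0.08,-0.06,0],[0,0,0.4]],
    [[-0.09,-0.07,0],[0,0,0.48]],
    [[-0.1,-0.08,0],[0,0,0.56]],
    [[-0.11,-0.09,0],[0,0,0.64]],
    [[-0.13,-0.1,0],[0,0,0.72]],
    [[-0.15,-0.11,0],[0,0,0.8]],
    [[-0.17,-0.127,0],[0,0,0.88]],
    [[-0.17,-0.127,0],[0,0,0.96]],
    [[-0.17,-0.127,0],[0,0,1]],
    [[-0.17,-0.127,0],[0,0,1]],
    [[-0.17,-0.127,0],[0,0,1]]
  ]
}}

```text
clock: 24.6
tcp_pos: [0.405, -0.1242, 0.1248]
orientation: [3.14, -0.084, -0.003]
contact_force: [1.0, 0.9, -0.5]
grip_width: 0.0205
gripper_force: 107.6
```

```bash
python3 - <<'E'
from h import *
o=r.get_obs();print(o["joints"].round(2),yaw())
_,p,d=look("scene");P=cloud("scene",d)[d>0]
print("covers");[print(x) for x in rects(P,.016,.026,(.5,.7,-.35,-.07))]
_,p,d=look("side");P=cloud("side",d)[d>0]
print("covers");[print(x) for x in rects(P,.016,.026,(.5,.7,-.35,-.07))]
_,p,d=spat("wrist")
P=cloud("wrist",d,o)[d>0];[print(x) for x in rects(P,.016,.026,(.5,.7,-.35,-.07))]
goto((.3937,-.1226,.1),-96.4,True)
E
```

```text
[-0.8   0.58  1.25  2.29 -0.79  0.82 -0.62] -93.06497348452861
covers
(array([ 591.7, -273.4]), 98.6, 95.3, 75.6, 21.2, 497)
(array([ 597.2, -146.5]), 100.0, 95.1, 84.8, 21.4, 601)
covers
(array([ 591.1, -275.3]), 97.4, 96.2, 164.5, 20.1, 334)
(array([ 595.4, -144.9]), 96.2, 94.2, 83.9, 20.1, 575)
wrist blade n 13964 slope x,y [ 0.003  -0.0093] z@0 0.0033 x [0.0056 0.0786] y [-0.0263  0.0228]
(array([ 542.6, -284.9]), 50.7, 11.0, 83.6, 21.5, 777)
(array([ 548.5, -175.8]), 23.7, 4.6, 85.8, 21.2, 272)
shift [-0.0465 -0.0035  0.1006] turn [-0.0003  0.0005  0.0366] rows>= 1 t 24.8
```

{"api": "servo_tool", "payload": {
  "commands": [
    [[-0.02,0,0.05],[0,0,0.036]],
    [[-0.046,-0.003,0.1],[0,0,0.036]],
    [[-0.046,-0.003,0.1],[0,0,0.036]],
    [[-0.046,-0.003,0.1],[0,0,0.036]],
    [[-0.046,-0.003,0.1],[0,0,0.036]]
  ]
}}

```text
clock: 25.25
tcp_pos: [0.3946, -0.123, 0.1008]
orientation: [-3.137, 0.175, -0.001]
contact_force: [-0.9, 0.2, -0.7]
grip_width: 0.0201
gripper_force: 107.6
```

```bash
python3 - <<'E'
from h import *
o=r.get_obs();print(o["joints"].round(2),yaw())
goto((.3937,-.1226,.053),-96.4,True)
E
```

```text
[-0.75  0.61  1.19  2.33 -0.87  0.77 -0.62] -96.37942013355048
shift [-0.0039 -0.0011  0.1912] turn [-0.0001 -0.0003  0.0002] rows>= 1 t 25.2
```

{"api": "servo_tool", "payload": {
  "commands": [
    [[-0.004,-0.001,0.05],[0,0,0]],
    [[-0.004,-0.001,0.1],[0,0,0]],
    [[-0.004,-0.001,0.15],[0,0,0]],
    [[-0.004,-0.001,0.19],[0,0,0]],
    [[-0.004,-0.001,0.19],[0,0,0]],
    [[-0.004,-0.001,0.19],[0,0,0]]
  ]
}}

```text
clock: 25.85
tcp_pos: [0.3933, -0.1226, 0.0532]
orientation: [-3.137, 0.175, 0.0]
contact_force: [0.4, 0.2, -0.6]
grip_width: 0.0207
gripper_force: 107.6
```

```bash
python3 - <<'E'
from h import *
o=r.get_obs();print(o["joints"].round(2),yaw())
c=np.array([.5973,-.1457]);t=np.radians(-6.4);e=np.array([np.cos(t),np.sin(t)])
g=c-.100*e
goto((*g,.0535),-96.4,True)
_,p,d=spat("wrist");P=cloud("wrist",d,o)[d>0]
e2=np.array([-e[1],e[0]])
# cover front edge points in spatula frame
M=T(o);q=(P-M[:3,3])@M[:3,:3];k=(P[:,2]>.017)&(P[:,2]<.026)&(q[:,0]>.14);print("front edge of cover: tool y range",np.percentile(q[k,1],[1,99]).round(4),"x min",q[k,0].min().round(4))
k=(abs(q[:,2]-.046)<.008)&(q[:,0]>.06);print("blade y",np.percentile(q[k&(abs(q[:,1])<.04),1],[1,99]).round(4))
E
```

```text
[-0.64  0.66  1.03  2.36 -1.    0.67 -0.52] -96.40197334882454
shift [ 0.4211  0.0007 -0.0013] turn [-0.      0.0001 -0.    ] rows>= 3 t 25.9
wrist blade n 17082 slope x,y [-0.0068 -0.0367] z@0 0.0025 x [0.0057 0.0791] y [-0.0314  0.0314]Traceback (most recent call last):
  File "<stdin>", line 9, in <module>
    return _quantile_unchecked(
        a, q, axis, out, overwrite_input, method, keepdims, weights)
    return _ureduce(a,
                    func=_quantile_ureduce_func,
    ...<5 lines>...
                    overwrite_input=overwrite_input,
                    method=method)
    r = func(a, **kwargs)
    result = _quantile(arr,
                       quantiles=q,
    ...<2 lines>...
                       out=out,
                       weights=wgt)
    slices_having_nans = np.isnan(arr[-1, ...])
                                  ~~~^^^^^^^^^
IndexError: index -1 is out of bounds for axis 0 with size 0
```

{"api": "servo_tool", "payload": {
  "commands": [
    [[0.03,0,0],[0,0,0]],
    [[0.06,0,0],[0,0,0]],
    [[0.09,0,0],[0,0,0]],
    [[0.12,0,0],[0,0,0]],
    [[0.15,0,0],[0,0,0]],
    [[0.18,0,0],[0,0,0]],
    [[0.2,0,0],[0,0,0]],
    [[0.2,0,0],[0,0,0]]
  ]
}}

```text
clock: 26.7
tcp_pos: [0.4434, -0.1282, 0.0527]
orientation: [3.136, -0.175, -0.0]
contact_force: [-1.3, 0.8, -1.2]
grip_width: 0.0209
gripper_force: 107.6
```

```bash
cat >> h.py <<'E'
def covers(n="scene",box=(.5,.7,-.35,-.07),z=(.016,.027)):
    o,p,d=look(n);P=cloud(n,d,o)[d>0]
    for x in rects(P,*z,box): print(n,x)
E
python3 - <<'E'
from h import *
o=r.get_obs();print(o["contact_force"],yaw());covers();covers("side")
goto((.498,-.1344,.0535),-96.4,True)
E
```

```text
[-1.30550923  0.84526099 -1.17072839] -96.38207682971102
scene (array([ 591.8, -274.5]), 99.5, 94.3, 75.2, 21.3, 504)
scene (array([ 597. , -146.4]), 99.5, 94.8, 84.9, 21.5, 596)
side (array([ 590.5, -274.4]), 96.7, 96.4, 164.0, 20.1, 461)
side (array([ 594.9, -145.2]), 95.3, 95.0, 173.0, 20.0, 580)
shift [ 0.2242  0.0003 -0.0036] turn [-0.0001  0.0007 -0.0002] rows>= 2 t 26.8
```

{"api": "servo_tool", "payload": {
  "commands": [
    [[0.03,0,0],[0,0,0]],
    [[0.06,0,0],[0,0,0]],
    [[0.09,0,0],[0,0,0]],
    [[0.12,0,0],[0,0,0]],
    [[0.15,0,0],[0,0,0]],
    [[0.18,0,0],[0,0,0]],
    [[0.2,0,0],[0,0,0]],
    [[0.215,0,0],[0,0,0]],
    [[0.215,0,0],[0,0,0]]
  ]
}}

```text
clock: 27.7
tcp_pos: [0.4964, -0.1341, 0.0527]
orientation: [-3.137, 0.175, 0.001]
contact_force: [-0.2, 0.3, -0.8]
grip_width: 0.0211
gripper_force: 107.6
```

{"api": "servo_tool", "payload": {
  "commands": [
    [[0,0,-0.015],[0,0,0]],
    [[0,0,-0.03],[0,0,0]],
    [[0,0,-0.04],[0,0,0]],
    [[0,0,-0.05],[0,0,0]],
    [[0,0,-0.06],[0,0,0]],
    [[0,0,-0.07],[0,0,0]],
    [[0,0,-0.085],[0,0,0]],
    [[0,0,-0.1],[0,0,0]],
    [[0,0,-0.12],[0,0,0]],
    [[0,0,-0.14],[0,0,0]],
    [[0,0,-0.16],[0,0,0]],
    [[0,0,-0.16],[0,0,0]]
  ]
}}

```text
clock: 28.9
tcp_pos: [0.4964, -0.1342, 0.0934]
orientation: [-3.137, 0.176, -0.001]
contact_force: [-0.2, -1.1, -0.9]
grip_width: 0.0206
gripper_force: 107.6
```

```bash
python3 - <<'E'
from h import *
o=r.get_obs();print(o["contact_force"],o["joints"].round(2),yaw());covers(z=(.01,.08));covers("side",z=(.01,.08))
covers("wrist",z=(.01,.08))
goto((.498,-.1344,.135),-96.4,True)
E
```

```text
[-0.22771066 -1.06810405 -0.9412651 ] [-0.64  0.73  1.09  2.11 -0.9   0.87 -0.68] -96.41007666953335
scene (array([ 584.2, -143.5]), 122.2, 100.6, 173.6, 52.9, 883)
scene (array([ 591.1, -275.3]), 100.6, 94.9, 74.3, 21.4, 422)
side (array([ 582.4, -143.6]), 124.1, 98.9, 173.2, 51.0, 805)
side (array([ 599.1, -282.7]), 78.4, 71.7, 166.6, 20.3, 185)
wrist (array([ 572.9, -142.8]), 97.0, 94.6, 173.8, 53.2, 29644)
wrist (array([ 587.1, -273.4]), 95.7, 82.8, 74.7, 22.1, 19699)
shift [ 0.0083  0.0012 -0.1695] turn [-0.0002  0.0005  0.    ] rows>= 1 t 29.1
```

{"api": "servo_tool", "payload": {
  "commands": [
    [[0,0,-0.03],[0,0,0]],
    [[0,0,-0.06],[0,0,0]],
    [[0,0,-0.09],[0,0,0]],
    [[0,0,-0.12],[0,0,0]],
    [[0,-0.01,-0.15],[0,0,0]],
    [[0,-0.03,-0.18],[0,0,-0.01]],
    [[0,-0.06,-0.19],[0,0,-0.02]],
    [[-0.005,-0.1,-0.19],[0,0,-0.03]],
    [[-0.01,-0.14,-0.19],[0,0,-0.04]],
    [[-0.015,-0.18,-0.19],[0,0,-0.05]],
    [[-0.02,-0.22,-0.19],[0,0,-0.06]],
    [[-0.025,-0.26,-0.19],[0,0,-0.07]],
    [[-0.03,-0.3,-0.19],[0,0,-0.08]],
    [[-0.034,-0.34,-0.19],[0,0,-0.09]],
    [[-0.037,-0.38,-0.19],[0,0,-0.1]],
    [[-0.04,-0.42,-0.19],[0,0,-0.11]],
    [[-0.042,-0.45,-0.19],[0,0,-0.12]],
    [[-0.044,-0.47,-0.19],[0,0,-0.13]],
    [[-0.045,-0.48,-0.19],[0,0,-0.13]],
    [[-0.045,-0.48,-0.19],[0,0,-0.13]]
  ]
}}

```text
clock: 31.05
tcp_pos: [0.4983, -0.0133, 0.1403]
orientation: [-3.138, -0.145, 0.001]
contact_force: [0.2, -0.3, -1.7]
grip_width: 0.0207
gripper_force: 107.5
```

```bash
python3 - <<'E'
from h import *
o=r.get_obs();print(o["contact_force"],o["joints"].round(2),yaw())
covers("wrist",(.45,.75,-.2,.2),(.075,.12))
goto((.5075,.181,.14),-69,True)
E
```

```text
[ 0.22859871 -0.32759766 -1.73237612] [-0.96  0.65  1.19  2.12 -0.79  0.92 -0.79] -84.69144957724644
wrist (array([578. ,  -6.4]), 94.4, 92.2, 95.4, 100.6, 28837)
shift [ 0.1086 -0.7719  0.0011] turn [-1.000e-04  3.000e-04 -1.747e-01] rows>= 4 t 31.1
```

{"api": "servo_tool", "payload": {
  "commands": [
    [[0.001,-0.01,0],[0,0,0]],
    [[0.004,-0.03,0],[0,0,-0.01]],
    [[0.008,-0.06,0],[0,0,-0.02]],
    [[0.014,-0.1,0],[0,0,-0.03]],
    [[0.02,-0.145,0],[0,0,-0.04]],
    [[0.027,-0.19,0],[0,0,-0.05]],
    [[0.034,-0.24,0],[0,0,-0.06]],
    [[0.041,-0.29,0],[0,0,-0.07]],
    [[0.048,-0.34,0],[0,0,-0.08]],
    [[0.055,-0.39,0],[0,0,-0.09]],
    [[0.062,-0.44,0],[0,0,-0.1]],
    [[0.069,-0.49,0],[0,0,-0.11]],
    [[0.076,-0.54,0],[0,0,-0.12]],
    [[0.083,-0.59,0],[0,0,-0.13]],
    [[0.09,-0.635,0],[0,0,-0.14]],
    [[0.095,-0.68,0],[0,0,-0.15]],
    [[0.1,-0.715,0],[0,0,-0.16]],
    [[0.104,-0.745,0],[0,0,-0.17]],
    [[0.107,-0.765,0],[0,0,-0.175]],
    [[0.1086,-0.772,0],[0,0,-0.175]]
  ]
}}

```text
clock: 33.1
tcp_pos: [0.5075, 0.1817, 0.1402]
orientation: [-3.088, -0.575, 0.001]
contact_force: [0.1, 0.6, -1.3]
grip_width: 0.02
gripper_force: 107.5
```

```bash
python3 - <<'E'
from h import *
o=r.get_obs();print(o["contact_force"],o["joints"].round(2),yaw())
covers("wrist",(.45,.75,.1,.35),(.075,.12));covers("scene",(.45,.75,.1,.35),(.085,.12));covers("side",(.45,.75,.1,.35),(.085,.12))
goto((.5075,.181,.064),-69,True)
E
```

```text
[ 0.09428531  0.6413969  -1.29647788] [-1.26  0.69  1.13  2.03 -0.78  0.95 -0.91] -68.9141628641995
wrist (array([582.5, 209.7]), 94.7, 92.7, 111.2, 100.6, 28851)
scene (array([591.1, 213.4]), 122.1, 95.7, 21.3, 100.0, 1415)
scene (array([727. , 277.7]), 62.9, 45.4, 90.7, 85.8, 243)
side (array([590.7, 213.5]), 118.8, 96.3, 22.0, 98.6, 1846)
shift [ 0.0005 -0.0007  0.3052] turn [-0.0002  0.0003  0.0001] rows>= 2 t 33.2
```

{"api": "servo_tool", "payload": {
  "commands": [
    [[0,0,0.03],[0,0,0]],
    [[0,0,0.07],[0,0,0]],
    [[0,0,0.11],[0,0,0]],
    [[0,0,0.15],[0,0,0]],
    [[0,0,0.18],[0,0,0]],
    [[0,0,0.2],[0,0,0]],
    [[0,0,0.21],[0,0,0]],
    [[0,0,0.22],[0,0,0]],
    [[0,0,0.23],[0,0,0]],
    [[0,0,0.24],[0,0,0]],
    [[0,0,0.25],[0,0,0]],
    [[0,0,0.26],[0,0,0]],
    [[0,0,0.27],[0,0,0]],
    [[0,0,0.28],[0,0,0]],
    [[0,0,0.286],[0,0,0]],
    [[0,0,0.286],[0,0,0]],
    [[0,0,0.286],[0,0,0]]
  ]
}}

```text
clock: 34.95
tcp_pos: [0.5075, 0.1811, 0.0688]
orientation: [-3.088, -0.573, 0.001]
contact_force: [-0.9, -0.1, -0.2]
grip_width: 0.0206
gripper_force: 107.5
```

```bash
python3 - <<'E'
from h import *
o=r.get_obs();print(o["contact_force"],o["joints"].round(2),yaw())
covers("scene",(.5,.7,.1,.35),(.031,.05));covers("side",(.5,.7,.1,.35),(.031,.05))
t=np.radians(21)
goto((.5075-.115*np.cos(t),.181-.115*np.sin(t),.068),-69,True)
E
```

```text
[-0.91735493 -0.07466417 -0.24006516] [-1.17  0.77  1.    2.06 -0.91  0.83 -0.82] -68.96275839289478
scene (array([541.2, 195.7]), 30.7, 18.2, 112.3, 40.6, 120)
scene (array([601.8, 217.5]), 102.3, 95.6, 20.8, 37.3, 1154)
side (array([602. , 217.2]), 98.0, 94.5, 110.8, 36.1, 1523)
shift [-4.603e-01  4.000e-04  3.600e-03] turn [-0.0003  0.0002  0.0004] rows>= 3 t 35.0
```

{"api": "servo_tool", "payload": {
  "commands": [
    [[-0.02,0,0],[0,0,0]],
    [[-0.05,0,0],[0,0,0]],
    [[-0.08,0,0],[0,0,0]],
    [[-0.12,0,0],[0,0,0]],
    [[-0.16,0,0],[0,0,0]],
    [[-0.2,0,0],[0,0,0]],
    [[-0.24,0,0],[0,0,0]],
    [[-0.28,0,0],[0,0,0]],
    [[-0.32,0,0],[0,0,0]],
    [[-0.36,0,0],[0,0,0]],
    [[-0.4,0,0],[0,0,0]],
    [[-0.42,0,0],[0,0,0]],
    [[-0.425,0,0],[0,0,0]],
    [[-0.425,0,0],[0,0,0]],
    [[-0.425,0,0],[0,0,0]]
  ]
}}

```text
clock: 36.55
tcp_pos: [0.4088, 0.1433, 0.0689]
orientation: [-3.088, -0.574, -0.0]
contact_force: [-0.3, 0.9, -2.1]
grip_width: 0.0207
gripper_force: 107.5
```

```bash
python3 - <<'E'
from h import *
o=r.get_obs();print(o["contact_force"],o["joints"].round(2),yaw())
covers("scene",(.5,.7,.1,.35),(.031,.05));covers("side",(.5,.7,.1,.35),(.031,.05))
covers();covers("side")
E
```

```text
[-0.25041449  0.93975466 -2.06004817] [-1.27  0.64  1.04  2.3  -0.92  0.7  -0.76] -68.94092966356223
scene (array([602.4, 218. ]), 99.0, 95.1, 21.3, 37.3, 1156)
side (array([601.9, 217.6]), 96.2, 94.1, 110.9, 36.1, 1536)
scene (array([ 591.8, -275.1]), 98.3, 94.4, 74.6, 21.3, 496)
```

```bash
python3 - <<'E'
from h import *
goto((.46,-.04,.13),-87,True)
E
```

```text
shift [-0.0711  0.7574 -0.2449] turn [-1.000e-04  2.000e-04  2.005e-01] rows>= 4 t 36.8
```

{"api": "servo_tool", "payload": {
  "commands": [
    [[0,0,-0.06],[0,0,0]],
    [[0,0,-0.13],[0,0,0]],
    [[0,0.02,-0.19],[0,0,0]],
    [[0,0.06,-0.245],[0,0,0.02]],
    [[0,0.12,-0.245],[0,0,0.04]],
    [[0,0.2,-0.245],[0,0,0.06]],
    [[-0.01,0.28,-0.245],[0,0,0.08]],
    [[-0.02,0.36,-0.245],[0,0,0.1]],
    [[-0.03,0.44,-0.245],[0,0,0.12]],
    [[-0.04,0.52,-0.245],[0,0,0.14]],
    [[-0.05,0.6,-0.245],[0,0,0.16]],
    [[-0.06,0.68,-0.245],[0,0,0.18]],
    [[-0.07,0.757,-0.245],[0,0,0.2]],
    [[-0.07,0.757,-0.245],[0,0,0.2]]
  ]
}}

```text
clock: 38.15
tcp_pos: [0.4604, -0.0425, 0.1304]
orientation: [3.139, 0.077, 0.001]
contact_force: [-0.1, -0.0, -1.1]
grip_width: 0.0204
gripper_force: 107.8
```

```bash
python3 - <<'E'
from h import *
o=r.get_obs();print(o["contact_force"],o["joints"].round(2),yaw())
covers();covers("side");covers("wrist")
goto((.3925,-.2187,.10),-105.6,True)
E
```

```text
[-0.11738894 -0.04336683 -1.06702327] [-0.94  0.61  1.2   2.21 -0.79  0.86 -0.75] -87.20331278975449
scene (array([ 591.4, -274.8]), 100.0, 94.7, 74.1, 21.5, 498)
side (array([ 590.6, -272.1]), 94.4, 92.3, 164.4, 20.0, 328)
wrist (array([ 585.9, -263.1]), 77.5, 75.7, 75.2, 22.0, 7136)
shift [-0.3067  0.7021  0.119 ] turn [-0.0004  0.0009  0.2075] rows>= 4 t 38.3
```

{"api": "servo_tool", "payload": {
  "commands": [
    [[-0.01,0.06,0],[0,0,0.02]],
    [[-0.03,0.12,0],[0,0,0.04]],
    [[-0.06,0.2,0],[0,0,0.06]],
    [[-0.1,0.28,0],[0,0,0.08]],
    [[-0.14,0.36,0],[0,0,0.1]],
    [[-0.18,0.44,0],[0,0,0.12]],
    [[-0.22,0.52,0],[0,0,0.14]],
    [[-0.26,0.6,0.02],[0,0,0.16]],
    [[-0.3,0.66,0.05],[0,0,0.18]],
    [[-0.307,0.702,0.08],[0,0,0.2]],
    [[-0.307,0.702,0.119],[0,0,0.2075]],
    [[-0.307,0.702,0.119],[0,0,0.2075]],
    [[-0.307,0.702,0.119],[0,0,0.2075]]
  ]
}}

```text
clock: 39.6
tcp_pos: [0.3925, -0.2185, 0.1]
orientation: [-3.112, 0.425, 0.002]
contact_force: [-0.7, 0.5, -1.1]
grip_width: 0.0206
gripper_force: 107.8
```

```bash
python3 - <<'E'
from h import *
o=r.get_obs();print(o["contact_force"],o["joints"].round(2),yaw())
goto((.3925,-.2187,.0535),-105.6,True)
spat("wrist")
E
```

```text
[-0.68917231  0.5070133  -1.06001135] [-0.49  0.64  1.14  2.25 -0.87  0.8  -0.59] -105.56091837251961
shift [0.0005 0.001  0.186 ] turn [-0.0003  0.001   0.0004] rows>= 1 t 39.6
wrist blade n 13873 slope x,y [ 0.0031 -0.0091] z@0 0.0033 x [0.0059 0.0784] y [-0.0265  0.0225]
```

{"api": "servo_tool", "payload": {
  "commands": [
    [[0,0,0.05],[0,0,0]],
    [[0,0,0.1],[0,0,0]],
    [[0,0,0.15],[0,0,0]],
    [[0,0,0.187],[0,0,0]],
    [[0,0,0.187],[0,0,0]],
    [[0,0,0.187],[0,0,0]],
    [[0.03,0,0.187],[0,0,0]],
    [[0.06,0,0.187],[0,0,0]],
    [[0.09,0,0.187],[0,0,0]],
    [[0.12,0,0.187],[0,0,0]],
    [[0.15,0,0.187],[0,0,0]],
    [[0.18,0,0.187],[0,0,0]],
    [[0.2,0,0.187],[0,0,0]],
    [[0.2,0,0.187],[0,0,0]]
  ]
}}

```text
clock: 41.05
tcp_pos: [0.4415, -0.233, 0.0534]
orientation: [3.112, -0.426, -0.0]
contact_force: [-0.5, 1.0, -1.8]
grip_width: 0.0202
gripper_force: 107.8
```

```bash
python3 - <<'E'
from h import *
o=r.get_obs();print(o["contact_force"],o["joints"].round(2),yaw())
covers();covers("side")
t=np.radians(-15.6);goto((.5919-.1015*np.cos(t),-.2744-.1015*np.sin(t),.0535),-105.6,True)
E
```

```text
[-0.50155028  0.95438775 -1.75168929] [-0.37  0.76  1.    2.16 -0.97  0.78 -0.56] -105.60255616437928
scene (array([ 591.2, -275.2]), 101.1, 95.0, 75.0, 21.4, 507)
side (array([ 589.7, -274.8]), 97.1, 96.6, 165.2, 20.1, 438)
shift [ 0.2224 -0.0024 -0.0007] turn [-0.      0.0007 -0.0005] rows>= 2 t 41.1
```

{"api": "servo_tool", "payload": {
  "commands": [
    [[0.03,0,0],[0,0,0]],
    [[0.06,0,0],[0,0,0]],
    [[0.09,-0.001,0],[0,0,0]],
    [[0.12,-0.001,0],[0,0,0]],
    [[0.15,-0.002,0],[0,0,0]],
    [[0.18,-0.002,0],[0,0,0]],
    [[0.2,-0.002,0],[0,0,0]],
    [[0.218,-0.002,0],[0,0,0]],
    [[0.218,-0.002,0],[0,0,0]],
    [[0.218,-0.002,0],[0,0,0]]
  ]
}}

```text
clock: 42.15
tcp_pos: [0.4931, -0.2469, 0.0534]
orientation: [-3.112, 0.427, 0.002]
contact_force: [0.1, -0.3, -0.8]
grip_width: 0.0202
gripper_force: 107.8
```

{"api": "servo_tool", "payload": {
  "commands": [
    [[0,0,-0.015],[0,0,0]],
    [[0,0,-0.03],[0,0,0]],
    [[0,0,-0.04],[0,0,0]],
    [[0,0,-0.05],[0,0,0]],
    [[0,0,-0.06],[0,0,0]],
    [[0,0,-0.07],[0,0,0]],
    [[0,0,-0.085],[0,0,0]],
    [[0,0,-0.1],[0,0,0]],
    [[0,0,-0.12],[0,0,0]],
    [[0,0,-0.14],[0,0,0]],
    [[0,0,-0.16],[0,0,0]],
    [[0,0,-0.16],[0,0,0]]
  ]
}}

```text
clock: 43.35
tcp_pos: [0.4937, -0.2471, 0.0942]
orientation: [3.112, -0.427, 0.001]
contact_force: [-0.4, -0.3, -2.0]
grip_width: 0.0204
gripper_force: 107.7
```

```bash
python3 - <<'E'
from h import *
o=r.get_obs();print(o["contact_force"],o["joints"].round(2),yaw());covers(z=(.01,.08));covers("side",z=(.01,.08))
covers("wrist",z=(.01,.08))
c=np.array([.5707,.2854])+.075*np.array([-.3584,.9336])+.005*np.array([.9336,.3584]);print(c)
g=c-.1016*np.array([.9336,.3584]);print(g)
goto((*g,.14),-69,True)
E
```

```text
[-0.37786139 -0.29048543 -2.03068924] [-0.39  0.77  1.07  2.02 -0.89  0.9  -0.67] -105.6344093050598
scene (array([ 578.9, -270.5]), 124.3, 102.4, 165.6, 53.4, 727)
side (array([ 577.4, -269.4]), 124.8, 95.3, 165.2, 51.9, 615)
wrist (array([ 567.9, -268.2]), 96.7, 94.9, 164.6, 53.9, 29425)
[0.548488 0.357212]
[0.45363424 0.32079856]
shift [-0.7645 -2.1436 -0.1855] turn [-3.00e-04  4.00e-04 -4.07e-01] rows>= 12 t 43.5
```

{"api": "servo_tool", "payload": {
  "commands": [
    [[0,0,-0.03],[0,0,0]],
    [[0,0,-0.06],[0,0,0]],
    [[0,0,-0.09],[0,0,0]],
    [[0,0,-0.12],[0,0,0]],
    [[-0.003,-0.01,-0.15],[0,0,0]],
    [[-0.008,-0.03,-0.175],[0,0,-0.005]],
    [[-0.016,-0.06,-0.187],[0,0,-0.01]],
    [[-0.027,-0.1,-0.187],[0,0,-0.02]],
    [[-0.038,-0.14,-0.187],[0,0,-0.03]],
    [[-0.049,-0.18,-0.187],[0,0,-0.04]],
    [[-0.06,-0.22,-0.187],[0,0,-0.05]],
    [[-0.071,-0.26,-0.187],[0,0,-0.06]],
    [[-0.082,-0.3,-0.187],[0,0,-0.07]],
    [[-0.093,-0.34,-0.187],[0,0,-0.08]],
    [[-0.103,-0.38,-0.187],[0,0,-0.09]],
    [[-0.114,-0.42,-0.187],[0,0,-0.1]],
    [[-0.125,-0.46,-0.187],[0,0,-0.11]],
    [[-0.136,-0.5,-0.187],[0,0,-0.12]],
    [[-0.144,-0.53,-0.187],[0,0,-0.125]],
    [[-0.149,-0.55,-0.187],[0,0,-0.13]]
  ]
}}

```text
clock: 45.5
tcp_pos: [0.4946, -0.1036, 0.1402]
orientation: [-3.139, 0.106, 0.001]
contact_force: [-0.5, 0.1, -1.6]
grip_width: 0.0204
gripper_force: 107.7
```

```bash
python3 - <<'E'
from h import *
o=r.get_obs();print(o["contact_force"],o["joints"].round(2),yaw());covers("wrist",(.45,.75,-.25,.2),(.075,.12))
goto((.485,.095,.14),-83,True)
E
```

```text
[-0.48829064  0.12108563 -1.62707048] [-0.77  0.65  1.17  2.1  -0.78  0.92 -0.78] -93.86165634375294
wrist (array([ 574.1, -109.3]), 94.8, 92.9, 86.2, 100.5, 28746)
shift [-0.091  -0.7875  0.0009] turn [-0.0006  0.0006 -0.1201] rows>= 4 t 45.5
```

{"api": "servo_tool", "payload": {
  "commands": [
    [[-0.002,-0.02,0],[0,0,0]],
    [[-0.006,-0.05,0],[0,0,-0.005]],
    [[-0.01,-0.09,0],[0,0,-0.01]],
    [[-0.015,-0.13,0],[0,0,-0.015]],
    [[-0.02,-0.175,0],[0,0,-0.02]],
    [[-0.025,-0.22,0],[0,0,-0.03]],
    [[-0.03,-0.265,0],[0,0,-0.037]],
    [[-0.036,-0.31,0],[0,0,-0.044]],
    [[-0.041,-0.355,0],[0,0,-0.051]],
    [[-0.046,-0.4,0],[0,0,-0.058]],
    [[-0.051,-0.445,0],[0,0,-0.065]],
    [[-0.057,-0.49,0],[0,0,-0.072]],
    [[-0.062,-0.535,0],[0,0,-0.079]],
    [[-0.067,-0.58,0],[0,0,-0.086]],
    [[-0.072,-0.625,0],[0,0,-0.093]],
    [[-0.077,-0.67,0],[0,0,-0.1]],
    [[-0.082,-0.71,0],[0,0,-0.107]],
    [[-0.086,-0.745,0],[0,0,-0.113]],
    [[-0.089,-0.77,0],[0,0,-0.118]],
    [[-0.091,-0.787,0],[0,0,-0.12]]
  ]
}}

```text
clock: 47.55
tcp_pos: [0.4853, 0.094, 0.1402]
orientation: [-3.136, -0.189, 0.001]
contact_force: [-0.2, 0.1, -2.2]
grip_width: 0.0207
gripper_force: 107.7
```

```bash
python3 - <<'E'
from h import *
o=r.get_obs();print(o["contact_force"],o["joints"].round(2),yaw());covers("wrist",(.45,.75,-.05,.3),(.075,.12))
goto((.4536,.3208,.14),-69,True)
E
```

```text
[-0.18254027  0.05681976 -2.15898775] [-1.19  0.65  1.2   2.13 -0.79  0.92 -0.97] -83.08548624221534
wrist (array([564.5, 102.6]), 94.8, 92.9, 97.2, 100.6, 28719)
shift [-0.0165 -0.9139  0.0012] turn [-0.0004  0.0004 -0.1562] rows>= 5 t 47.6
```

{"api": "servo_tool", "payload": {
  "commands": [
    [[0,-0.02,0],[0,0,0]],
    [[-0.001,-0.05,0],[0,0,-0.008]],
    [[-0.002,-0.09,0],[0,0,-0.015]],
    [[-0.003,-0.14,0],[0,0,-0.023]],
    [[-0.004,-0.195,0],[0,0,-0.032]],
    [[-0.005,-0.25,0],[0,0,-0.041]],
    [[-0.006,-0.305,0],[0,0,-0.051]],
    [[-0.007,-0.36,0],[0,0,-0.06]],
    [[-0.008,-0.415,0],[0,0,-0.07]],
    [[-0.009,-0.47,0],[0,0,-0.08]],
    [[-0.01,-0.525,0],[0,0,-0.09]],
    [[-0.011,-0.58,0],[0,0,-0.1]],
    [[-0.012,-0.635,0],[0,0,-0.11]],
    [[-0.013,-0.69,0],[0,0,-0.12]],
    [[-0.014,-0.745,0],[0,0,-0.13]],
    [[-0.015,-0.795,0],[0,0,-0.138]],
    [[-0.016,-0.84,0],[0,0,-0.145]],
    [[-0.0165,-0.875,0],[0,0,-0.151]],
    [[-0.0165,-0.9,0],[0,0,-0.156]],
    [[-0.0165,-0.914,0],[0,0,-0.156]]
  ]
}}

```text
clock: 49.6
tcp_pos: [0.4539, 0.3202, 0.1403]
orientation: [-3.089, -0.571, 0.001]
contact_force: [-0.5, -0.8, -1.8]
grip_width: 0.0203
gripper_force: 107.7
```

```bash
python3 - <<'E'
from h import *
o=r.get_obs();print(o["contact_force"],o["joints"].round(2),yaw())
covers("wrist",(.4,.7,.2,.5),(.075,.12));covers("scene",(.4,.69,.2,.5),(.085,.12));covers("side",(.4,.69,.2,.5),(.085,.12))
covers("side",(.5,.7,.1,.29),(.031,.05))
goto((.4536,.3208,.14),-69,True)
E
```

```text
[-0.51310377 -0.80821716 -1.76149597] [-1.51  0.72  1.13  1.99 -0.81  0.98 -1.17] -69.06135437821932
wrist (array([529.2, 347.9]), 94.7, 92.4, 111.0, 100.6, 28717)
scene (array([538.7, 351.9]), 124.6, 96.1, 21.3, 99.6, 1669)
side (array([537.2, 352.1]), 121.3, 97.1, 21.5, 98.5, 3276)
side (array([603.2, 217.8]), 95.9, 91.5, 111.5, 36.2, 1037)
shift [ 0.0006 -0.0064  0.0015] turn [-0.0001  0.0003 -0.0015] rows>= 1 t 49.8
```

{"api": "servo_tool", "payload": {
  "commands": [
    [[-0.005,-0.003,0.03],[0,0,0]],
    [[-0.01,-0.006,0.07],[0,0,0]],
    [[-0.01,-0.006,0.11],[0,0,0]],
    [[-0.01,-0.006,0.15],[0,0,0]],
    [[-0.01,-0.006,0.18],[0,0,0]],
    [[-0.01,-0.006,0.2],[0,0,0]],
    [[-0.01,-0.006,0.21],[0,0,0]],
    [[-0.01,-0.006,0.22],[0,0,0]],
    [[-0.01,-0.006,0.23],[0,0,0]],
    [[-0.01,-0.006,0.24],[0,0,0]],
    [[-0.01,-0.006,0.25],[0,0,0]],
    [[-0.01,-0.006,0.26],[0,0,0]],
    [[-0.01,-0.006,0.27],[0,0,0]],
    [[-0.01,-0.006,0.28],[0,0,0]],
    [[-0.01,-0.006,0.286],[0,0,0]],
    [[-0.01,-0.006,0.286],[0,0,0]],
    [[-0.01,-0.006,0.286],[0,0,0]]
  ]
}}

```text
clock: 51.5
tcp_pos: [0.4511, 0.3203, 0.0689]
orientation: [-3.089, -0.57, 0.001]
contact_force: [-0.0, 0.4, -2.2]
grip_width: 0.0203
gripper_force: 107.7
```

```bash
python3 - <<'E'
from h import *
o=r.get_obs();print(o["contact_force"],o["joints"].round(2),yaw())
covers("scene",(.45,.69,.1,.5),(.031,.05));covers("side",(.45,.69,.1,.5),(.031,.05))
E
```

```text
[-0.03820291  0.4496895  -2.17454981] [-1.44  0.8   1.01  2.03 -0.92  0.86 -1.1 ] -69.09442896724053
scene (array([483.3, 334.1]), 31.3, 18.4, 109.3, 40.9, 139)
scene (array([548.9, 355.8]), 99.0, 94.6, 21.9, 36.8, 1332)
scene (array([602.7, 218. ]), 97.8, 95.8, 21.3, 37.4, 1151)
side (array([484.6, 334.8]), 30.8, 14.0, 116.8, 40.6, 81)
side (array([547. , 356.1]), 97.0, 95.0, 110.8, 35.8, 2685)
side (array([602.3, 217. ]), 98.4, 94.2, 111.2, 36.1, 1203)
```

Both are down on the board. Retract.

{"api": "servo_tool", "payload": {
  "commands": [
    [[-0.02,0,0],[0,0,0]],
    [[-0.05,0,0],[0,0,0]],
    [[-0.08,0,0],[0,0,0]],
    [[-0.12,0,0],[0,0,0]],
    [[-0.16,0,0],[0,0,0]],
    [[-0.2,0,0],[0,0,0]],
    [[-0.24,0,0],[0,0,0]],
    [[-0.28,0,0],[0,0,0]],
    [[-0.32,0,0],[0,0,0]],
    [[-0.36,0,0],[0,0,0]],
    [[-0.4,0,0],[0,0,0]],
    [[-0.43,0,0],[0,0,0]],
    [[-0.43,0,0],[0,0,0]],
    [[-0.43,0,-0.08],[0,0,0]],
    [[-0.43,0,-0.16],[0,0,0]],
    [[-0.43,0,-0.24],[0,0,0]],
    [[-0.43,0,-0.24],[0,0,0]],
    [[-0.43,0,-0.24],[0,0,0]]
  ]
}}

```text
clock: 53.4
tcp_pos: [0.3508, 0.2823, 0.1288]
orientation: [-3.088, -0.57, -0.0]
contact_force: [-0.8, 0.7, -2.2]
grip_width: 0.0208
gripper_force: 107.7
```

```bash
python3 - <<'E'
from h import *
o=r.get_obs();print(o["contact_force"],o["joints"].round(2),yaw())
covers("scene",(.45,.69,.1,.5),(.031,.05))
goto((.455,.10,.13),-50,True)
E
```

```text
[-0.76884339  0.66920869 -2.15810434] [-1.73  0.61  1.22  2.23 -0.8   0.85 -1.19] -69.06801844140416
scene (array([548.8, 355.8]), 98.7, 94.5, 21.8, 36.8, 1335)
scene (array([602.9, 218.3]), 98.5, 95.5, 21.4, 37.3, 1153)
shift [ 0.1305  0.8295 -0.0068] turn [-0.0004  0.0004 -0.2119] rows>= 5 t 53.5
```

{"api": "servo_tool", "payload": {
  "commands": [
    [[0.01,0.04,0],[0,0,-0.02]],
    [[0.02,0.1,0],[0,0,-0.04]],
    [[0.04,0.18,0],[0,0,-0.06]],
    [[0.05,0.26,0],[0,0,-0.08]],
    [[0.06,0.34,0],[0,0,-0.1]],
    [[0.07,0.42,0],[0,0,-0.12]],
    [[0.08,0.5,0],[0,0,-0.14]],
    [[0.09,0.58,0],[0,0,-0.16]],
    [[0.1,0.66,0],[0,0,-0.18]],
    [[0.12,0.74,0],[0,0,-0.2]],
    [[0.13,0.8,0],[0,0,-0.21]],
    [[0.13,0.83,0],[0,0,-0.21]]
  ]
}}

```text
clock: 54.65
tcp_pos: [0.4553, 0.0982, 0.1282]
orientation: [-2.955, -1.067, 0.002]
contact_force: [0.4, -0.3, -1.5]
grip_width: 0.0204
gripper_force: 107.8
```

```bash
python3 - <<'E'
from h import *
o=r.get_obs();print(o["joints"].round(2),yaw())
goto((.4401,-.0835,.11),-3.1,True)
E
```

```text
[-1.17  0.52  1.06  2.2  -0.66  0.79 -0.54] -50.29646720933271
shift [-0.5111  0.5205  0.0732] turn [-5.000e-04  5.000e-04 -5.244e-01] rows>= 6 t 54.6
```

{"api": "servo_tool", "payload": {
  "commands": [
    [[-0.04,0.04,0],[0,0,-0.04]],
    [[-0.08,0.09,0],[0,0,-0.09]],
    [[-0.13,0.14,0],[0,0,-0.14]],
    [[-0.18,0.19,0],[0,0,-0.19]],
    [[-0.23,0.24,0],[0,0,-0.24]],
    [[-0.28,0.29,0],[0,0,-0.29]],
    [[-0.33,0.34,0],[0,0,-0.34]],
    [[-0.38,0.39,0],[0,0,-0.39]],
    [[-0.43,0.44,0],[0,0,-0.44]],
    [[-0.48,0.49,0],[0,0,-0.49]],
    [[-0.511,0.52,0.03],[0,0,-0.524]],
    [[-0.511,0.52,0.07],[0,0,-0.524]],
    [[-0.511,0.52,0.073],[0,0,-0.524]],
    [[-0.511,0.52,0.073],[0,0,-0.524]]
  ]
}}

```text
clock: 56.05
tcp_pos: [0.4397, -0.0812, 0.1098]
orientation: [-2.278, -2.16, 0.003]
contact_force: [-0.4, 0.3, -1.7]
grip_width: 0.0209
gripper_force: 107.8
```

```bash
python3 - <<'E'
from h import *
o=r.get_obs();print(o["joints"].round(2),yaw());spat("side")
goto((.4403,-.0835,.0515),-3.1,True)
E
```

```text
[-0.6   0.41  0.79  2.24 -0.48  0.66  0.49] -3.051172599410417
side blade n 580 slope x,y [ 0.0014 -0.0077] z@0 0.0016 x [0.0061 0.1005] y [-0.0269  0.023 ]
shift [-0.0092  0.0021  0.2346] turn [-0.001  -0.0001  0.0009] rows>= 2 t 56.1
```

{"api": "servo_tool", "payload": {
  "commands": [
    [[-0.009,0.002,0.05],[0,0,0]],
    [[-0.009,0.002,0.1],[0,0,0]],
    [[-0.009,0.002,0.15],[0,0,0]],
    [[-0.009,0.002,0.18],[0,0,0]],
    [[-0.009,0.002,0.2],[0,0,0]],
    [[-0.009,0.002,0.215],[0,0,0]],
    [[-0.009,0.002,0.225],[0,0,0]],
    [[-0.009,0.002,0.233],[0,0,0]],
    [[-0.009,0.002,0.233],[0,0,0]],
    [[-0.009,0.002,0.233],[0,0,0]]
  ]
}}

```text
clock: 57.1
tcp_pos: [0.4406, -0.0843, 0.0524]
orientation: [-2.279, -2.161, 0.0]
contact_force: [-0.0, 0.1, -1.2]
grip_width: 0.0202
gripper_force: 107.8
```

{"api": "servo_tool", "payload": {
  "commands": [
    [[0,0,0],[0,0,0]],
    [[0,0,0],[0,0,0]],
    [[0,0,0],[0,0,0]],
    [[0,0,0],[0,0,0]],
    [[0,0,0],[0,0,0]],
    [[0,0,-0.04],[0,0,0]],
    [[0,0,-0.1],[0,0,0]],
    [[0,0,-0.2],[0,0,0]],
    [[0,0,-0.35],[0,0,0]],
    [[0,0,-0.5],[0,0,0]],
    [[0,0,-0.6],[0,0,0]],
    [[0,0,-0.6],[0,0,0]],
    [[0,0,-0.6],[0,0,0]],
    [[0,0,-0.6],[0,0,0]]
  ],
  "claw": 0.5
}}

```text
clock: 58.5
tcp_pos: [0.4398, -0.0841, 0.2016]
orientation: [-2.278, -2.161, 0.002]
contact_force: [0.1, 0.5, -0.5]
grip_width: 0.0428
gripper_force: 0.0
```

```bash
python3 - <<'E'
from h import *
o=r.get_obs();print(o["contact_force"],o["grip_width"])
for n in("scene","side","wrist"):covers(n,(.38,.55,-.3,.1),(.05,.075))
for n in("scene","side"):covers(n,(.45,.69,.1,.5),(.031,.05))
_,p,d=look("scene");P=cloud("scene",d)[d>0];print(rects(P,.01,.06,(.59,.73,-.06,.065),20))
cv2.imwrite("pics/s9.png",cv2.resize(p[120:340,200:530,::-1],None,fx=2.4,fy=2.4))
E
```

```text
[ 0.14864232  0.51625286 -0.54615455] 0.04277487947446755
scene (array([ 440.8, -105.7]), 93.3, 23.9, 86.5, 61.6, 191)
side (array([ 438.1, -104.2]), 90.0, 22.0, 86.4, 61.5, 235)
wrist (array([ 441.1, -105.1]), 89.6, 22.0, 86.9, 63.7, 2142)
scene (array([547.7, 355.3]), 99.4, 94.7, 21.6, 36.9, 1339)
scene (array([601.8, 217.9]), 99.2, 95.0, 21.6, 37.2, 1155)
side (array([547.1, 356.5]), 96.5, 95.2, 111.1, 35.8, 2691)
side (array([601.9, 217.7]), 96.4, 94.6, 111.1, 36.1, 1527)
[(array([660. ,   2.7]), 140.0, 124.2, 0.3, 33.0, 1639), (array([ 6.47e+02, -6.00e-01]), 62.7, 59.7, 0.3, 22.7, 328), (array([695.7,  -4.2]), 72.2, 22.4, 93.7, 24.6, 132)]
```

View pics/s9.png

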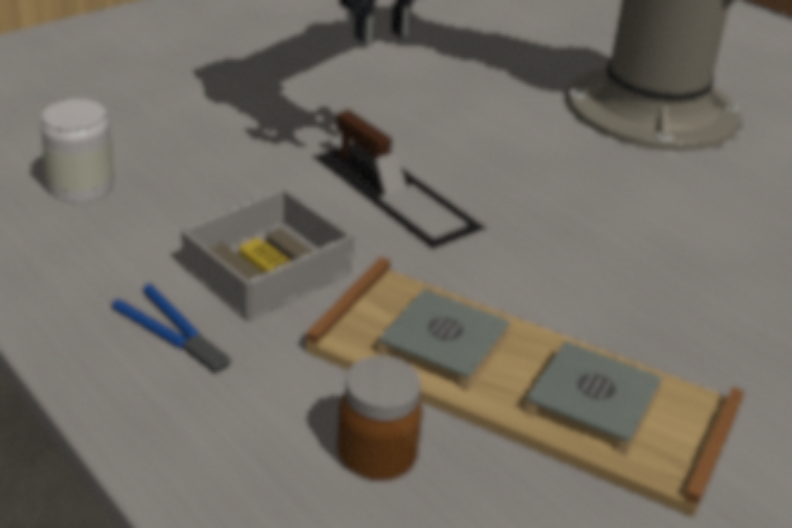

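The picture shows both covers flat on the board, the three clutter pieces in the tray, the spatula on its mat, and the jar, tin and pliers in place. I'm handing in.

```bash
python3 -c "
from bench import r
print(r.hand_in())"
```

```text
the job is handed in; nothing more can be done
None
```

I handed the job in at about 59 s. The final camera check showed all three clutter pieces in the tray, both covers flat on the drying board, the spatula back on its mat, and the jar, tin and pliers in place; the hand-in returned no verdict.

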